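Gather a hardware batch on the counting tray, scan the bin, tip the batch in

TASK

Put the flanged bushings and castle nuts that lie loose on the blue cart onto the counting tray with the ones already there. With the whole batch on the tray, take the hand scanner from its cradle, point its window squarely at the middle of the barcode label on the parts bin from about 5 to 10 cm away, hold it steady there for about two seconds, and stand it back in its cradle. Then lift the tray by its grip, tip it with its mouth just over the bin so that the whole batch slides in, and lay the empty tray back flat where it stood; leave the bolt, the brass drift and the grease tin alone.

Things in the scene. Friction and masses are not known exactly. Their poses are not given: they have to be found in the camera images.
- tray: Counting tray of bare sheet steel lying on the cart: pan 180 mm long (x -90 to +90), 150 mm wide, narrowing over its last 70 mm to 107 mm at the open mouth (+x end); floor 3 mm, walls 16 mm high at back and sides. Origin: centre of the underside; x toward the mouth, z up. 0.26 kg. Slippery: parts start to slide at 20 degrees of tip, run off freely at 40; carry it level or slightly nose-up.
- tray_grip (a point): Point in the tray's rubber grip, at tray x -122 mm, z 35 mm: the place to hold it. The grip is a bar 18 mm wide (tray y), 24 mm high (tray z 23 to 47 mm) reaching from tray x -99 to -175 mm. Axes as the tray's.
- tray_lip (a point): Middle of the tray's mouth edge, at tray x +90 mm, z 3 mm.
- parts_bin: Open grey plastic parts bin, fixed on the cart: outside 140 mm (x) by 184 mm (y) by 110 mm high, walls 4 mm with an outer rim bead 4 mm proud, inner floor 9 mm above the cart. Origin: centre of its underside; z up; x points away from the labelled side. (The groups of small rollers beyond tray and bin stand in clear cups 69 mm high: keep above them.)
- bin_rim (a point): Centre of the bin's open top, 110 mm above the cart. Axes as the bin's.
- bin_label (a point): Centre of the barcode label (72 x 34 mm, white with black bars), on the middle of the bin's -x side, 83 mm above the cart. Its x axis is the bin's, so it points into the bin.
- scanner: Cordless hand scanner, pistol shape, upright in the cradle: black handle 34 mm (x) by 28 mm (y), z 0 to 52 mm; grey head on it, z 52 to 86 mm, x -40 to +38 mm, 36 mm wide (y). Grip the head across its width at z 69 mm over the handle. Origin: centre of the handle's foot; z up, x the way it looks. 0.16 kg. Reads labels 30 to 150 mm in front of its window.
- scan_window (a point): Centre of the scanner's window, the head's +x end: at scanner x +39 mm, z 69 mm. The line of sight leaves it along +x. Axes as the scanner's.
- cradle: Charging cradle, fixed on the cart: black base 80 x 68 x 6 mm with a collar 60 x 54 mm, 30 mm high, round a pocket 44 mm (x) by 38 mm (y) that takes the scanner's foot with 5 mm of play all round. Origin: centre of the underside; x is the way the scanner looks when parked.
- cradle_pocket (a point): Centre of the pocket's floor, 8 mm above the cart: where the scanner's origin lies when parked. The pocket is 22 mm deep.
- bushing_1: Bronze flanged bushing: body 32 mm across and 22 mm high, then a flange 44 mm across and 6 mm thick at the +z end, 28 mm high in all, 0.11 kg; origin in the centre of the small end's face, z along its axis toward the flange. It starts upright on the tray.
- bushing_2: Bronze flanged bushing: body 32 mm across and 22 mm high, then a flange 44 mm across and 6 mm thick at the +z end, 28 mm high in all, 0.11 kg; origin in the centre of the small end's face, z along its axis toward the flange. It starts upright on the cart, off the tray; may be absent.
- nut_1: Brass-coloured castle nut: hexagon 25 mm across flats (across its y axis), 29 mm across corners (along x), 14 mm high, with a narrower crown on top to 20 mm, 0.03 kg; grip it by the hexagon; origin in the centre of the underside, z up through the crown. It starts upright on the tray.
- nut_2: Brass-coloured castle nut: hexagon 25 mm across flats (across its y axis), 29 mm across corners (along x), 14 mm high, with a narrower crown on top to 20 mm, 0.03 kg; grip it by the hexagon; origin in the centre of the underside, z up through the crown. It starts upright on the cart, off the tray; may be absent.
- nut_3: Brass-coloured castle nut: hexagon 25 mm across flats (across its y axis), 29 mm across corners (along x), 14 mm high, with a narrower crown on top to 20 mm, 0.03 kg; grip it by the hexagon; origin in the centre of the underside, z up through the crown. It starts upright on the cart, off the tray; may be absent.
- nut_4: Brass-coloured castle nut: hexagon 25 mm across flats (across its y axis), 29 mm across corners (along x), 14 mm high, with a narrower crown on top to 20 mm, 0.03 kg; grip it by the hexagon; origin in the centre of the underside, z up through the crown. It starts upright on the cart, off the tray; may be absent.
- bolt_1: Bystander: a bolt some 85 mm long with a 22 mm hexagon head, lying on the cart at the left of the cart; 20 mm high. Origin under its middle. Not part of the batch.
- drift: Bystander: a hexagonal brass drift (a plain bar), 114 mm long and 14 mm high, at the left front of the cart. Origin: centre of its underside.
- tin: Bystander: a round green grease tin with a white lid, 67 mm across and 38 mm high, behind the scanner cradle at the left. Origin: centre of its underside.

How it is judged:
By the outcome, as a careful person would: the job done as asked, in the order asked, and still so for the second after the job is handed in, with the robot touching nothing.
Of bushing_2, nut_2, nut_3, nut_4 only 3 to 4 are there at a start; the rules pass over those that are not, and their reading is None.
At some moment in a run one of bushing_2, nut_2, nut_3, nut_4 may be knocked a few centimetres aside while the robot is not near it.
It also fails if it takes over 210 s, if anything falls off the work surface, if the arm or the gripper's body presses on something with over 40 N, if the wrist force passes 120 N, or if a joint passes its speed limit or range.

ROBOT

A 7-joint arm with a two-finger parallel gripper is mounted at the origin on a cart in front of the work surface, level with it; the furniture and walls round the work are solid. World frame = base frame: x ahead of the robot, y to its left, z up, the work surface at z = 0. Lengths are in m, angles in rad, forces in N, time in s.
With the tool pointing down it reaches from about 0.425 to 0.925 m from the base axis. Payload 6.8 kg.
Tool frame: the origin (TCP) lies between the finger pads; the fingertips stand 22 mm ahead of it and the grasp point (between the pads) lies 3 mm ahead of it; z points along the fingers, y is the direction in which the jaws open and shut (so a half turn about z gives the same grasp; the last joint's range is limited). The gripper opens to 85 mm and grips with 20 to 120 N. Pads are 22 mm wide; open, the fingers measure 114 mm over their backs; the gripper's body (76 mm by 85 mm) begins 54 mm behind the grasp point. The pads swing forward as they close: fully open they stand 13 mm farther back than shut.
Start: joints at [-1.387, 0.477, 0.022, 1.555, -0.011, 1.109, -0.083], TCP at [0.194, 0.646, 0.214] pointing down, gripper open.
Joint ranges: [-2.96, 2.96], [-0.34, 2.1], [-1.41, 1.46], [0.24, 2.44], [-1.37, 4.51], [0.17, 1.92], [-2.96, 2.96]. Speed limits (rad/s): [2.39, 2.39, 3.14, 3.14, 3.14, 3.14, 3.14].

INTERFACE

Orientations are given as a unit quaternion [w, x, y, z].
In Python, from station import bot gives the robot as it stands. The module is installed in compiled form; this text tells all that it offers.
- The arm moves only by the tool drive_tool, never from a script. Its argument "series" is one flat list of numbers, 7 for each row, row after row: the opening, from -1 (shut) to 1 (fully open), then the shift along the tool's x, y, z in mm, then the turn, a rotation vector about the tool's x, y, z in rad. In form: [jaw, x, y, z, wx, wy, wz, jaw, x, y, z, wx, wy, wz, ...]. A call has 1 to 12 rows; each row shifts and turns the commanded pose from where the row before left it, along the tool's axes as they then stand; what a row does not reach is not made up. A row lasts 1/8 s, in which the tool goes at most 62.5 mm and 10.7 degrees, less where a joint would pass 70% of its speed; a pose out of reach is approached as far as the arm can. A call with a gripper value outside its range is refused whole. The fingers move at their own pace and stop on an object; "force" is the grip in N (left out, the last holds). Time passes only in rows, so rows that do not move let the fingers close. It gives the time, the measured TCP pose, the force and the opening at its end, in the units of the state.
- bot.get_obs(): the state, without advancing time (a new reading comes with each control period).
- bot.read_camera(name): name is "scene" or "top"; returns a dict with "pixels" (400x640x3 uint8, blue, green, red), "camera_matrix" (3x3 intrinsics, pixels), "rvec" (rotation vector, rad) and "tvec" (3), from world to camera coordinates, as OpenCV has them. Camera axes: x right, y down, z forward; pixel columns grow to the right and rows downward; lengths in m; the calibration is good to about 2 mm. A picture is of the moment at which its call begins. There is no depth.
- bot.hand_in(): hands the job in, once; it reports no verdict.
The state is a dict: "t": time; "q": joint angles; "joint_vel": joint speeds; "joint_torque": joint torques, N m; "eef_pos": TCP position; "tool_rot": TCP orientation; "contact_force": force on the tool from outside, world axes, zero at the start; "torque": the same for the moment, N m; "gripper_width": opening from 0.0 (shut) to 1.0 (fully open).
Only numpy, scipy, OpenCV 4.12 (cv2) and the standard library are available. Lean on these libraries where they do the work, as an engineer would, in place of code of your own. Each camera call takes 0.05 s, during which the arm holds its last target. There are 200 camera calls.

## Working session

There is one attempt and no reset: what is moved stays moved. The work goes in short steps, Python scripts to look and compute and a tool call to move; the robot and the scene stay as the last step left them, time stands still between calls to the robot, and variables do not carry over. Pictures are saved under pics/ and viewed, about 12 in all and at most 16, crops included, and the job is handed in when it is done.

Besides the shell and the picture viewer there is one more tool, called after "Emit:" by a JSON object that holds its "op" and its "data", one argument or row to a line. drive_tool: Moves the arm, as the interface text tells. Its arguments: {"type":"object","properties":{"series":{"type":"array"},"force":{"type":"number"}},"required":["series"]}

```bash
mkdir -p pics
cat > h.py <<'E'
import numpy as np, cv2
from scipy.spatial.transform import Rotation as R
from station import bot
def cam(n):
    c=bot.read_camera(n); c['R']=cv2.Rodrigues(np.array(c['rvec'],float))[0]; c['K']=np.array(c['camera_matrix']); c['t']=np.array(c['tvec'],float).ravel(); return c
def ray(c,uv,z):
    d=c['R'].T@np.linalg.inv(c['K'])@np.array([uv[0],uv[1],1.]); o=-c['R'].T@c['t']
    return o+d*(z-o[2])/d[2]
def proj(c,p):
    return cv2.projectPoints(np.array(p,float).reshape(-1,1,3),np.array(c['rvec'],float),np.array(c['tvec'],float),c['K'],None)[0].reshape(-1,2)
def pose():
    o=bot.get_obs(); q=o['tool_rot']; return np.array(o['eef_pos']),R.from_quat([q[1],q[2],q[3],q[0]]),o
E
python3 - <<'E'
from h import *
for n in('scene','top'):
    c=cam(n); cv2.imwrite(f'pics/{n}0.png',c['pixels']); print(n,-c['R'].T@c['t'],c['R'].round(3).tolist(),c['K'].round(1).tolist())
p,r,o=pose(); print(o); print(r.as_matrix().round(3))
E
```

```text
scene [0.13399579 0.9975511  0.86728251] [[-0.892, -0.452, 0.014], [-0.305, 0.579, -0.756], [0.334, -0.679, -0.654]] [[387.6, 0.0, 319.6], [0.0, 387.6, 204.7], [0.0, 0.0, 1.0]]
top [0.43128118 0.22660912 1.23660215] [[0.021, -1.0, 0.003], [-0.996, -0.022, -0.082], [0.082, -0.002, -0.997]] [[486.3, 0.0, 319.2], [0.0, 486.3, 194.8], [0.0, 0.0, 1.0]]
{'t': 0.1, 'q': array([-1.38710151,  0.47772485,  0.02235723,  1.5563544 , -0.01150243,
        1.10931829, -0.08306995]), 'joint_vel': array([ 1.40162949e-03, -2.42209449e-03, -1.29646646e-03, -3.61603452e-03,
       -2.68413764e-04,  3.76086617e-04, -7.55705630e-05]), 'joint_torque': array([ 3.60236125e-03, -5.97758389e+01,  1.61335196e+00, -2.81954384e+01,
        1.27917901e-02,  5.04034309e-03,  2.89143856e-06]), 'eef_pos': array([0.19403561, 0.6459142 , 0.21341752]), 'tool_rot': array([-5.87490335e-05,  1.45362490e-01,  9.89378110e-01, -8.36195508e-04]), 'contact_force': array([-0.25264651,  0.55197754, -0.51336501]), 'torque': array([-0.03081824, -0.0090496 , -0.01645049]), 'gripper_width': 0.997998526865184}
[[-0.958  0.288 -0.   ]
 [ 0.288  0.958 -0.002]
 [-0.    -0.002 -1.   ]]
```

View pics/scene0.png

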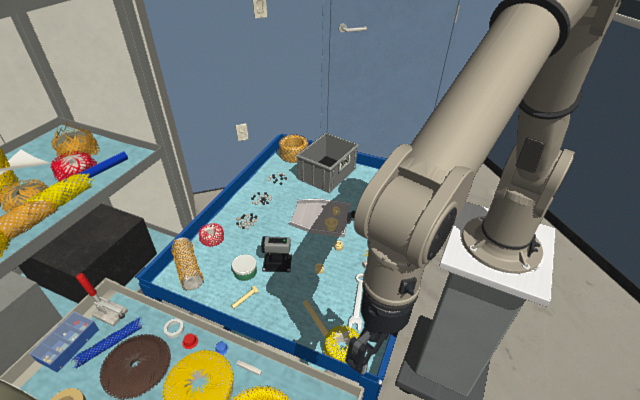

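View pics/top0.png

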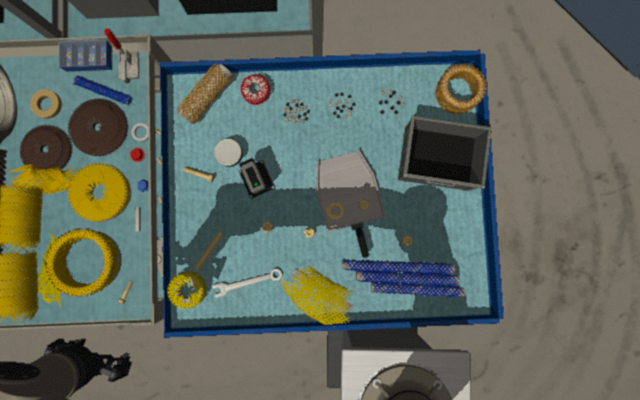

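The top view shows the tray at about (350,188) with its grip at (362,240), the bin at (446,152) and the scanner in its cradle at (256,178). There are loose brass parts near (267,227), (310,232) and (407,241). I'll zoom in.

Run:
```python
import cv2
a=cv2.imread('pics/top0.png')[110:260,220:500]; cv2.imwrite('pics/top0c.png',cv2.convertScaleAbs(cv2.resize(a,(784,420),interpolation=cv2.INTER_CUBIC),alpha=1.6))
a=cv2.imread('pics/scene0.png')[130:300,210:390]; cv2.imwrite('pics/scene0c.png',cv2.convertScaleAbs(cv2.resize(a,(630,595),interpolation=cv2.INTER_CUBIC),alpha=1.6))
```

```text
(no output)
```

View pics/top0c.png

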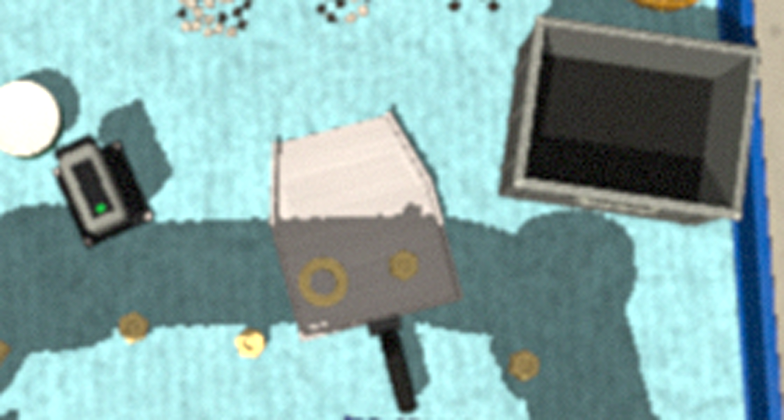

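View pics/scene0c.png

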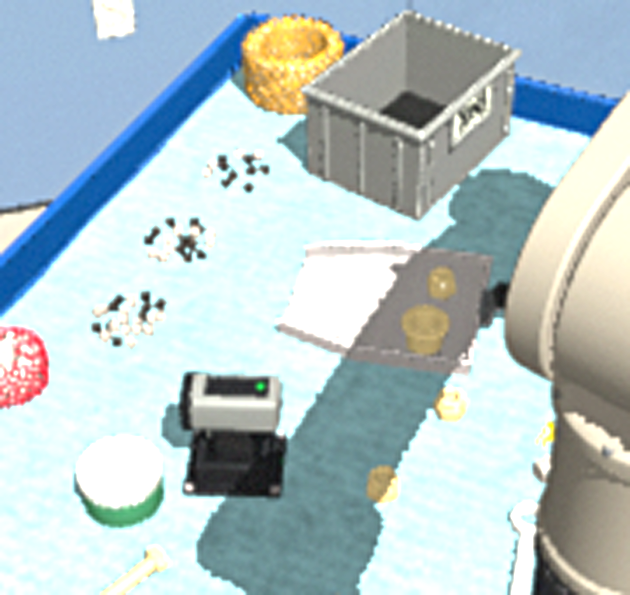

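Three loose nuts are visible, at top crop (133,327), (250,343) and (524,365), and bushing_2 isn't there. The scanner looks up the image (+x), and the label is on the bin's near side. Next I'll measure the nuts by colour mask and make one zoomed montage for the corner picks.

Run:
```python
from h import *
c=cam('top'); im=c['pixels']; hsv=cv2.cvtColor(im,cv2.COLOR_BGR2HSV)
m=cv2.inRange(hsv,(10,80,50),(32,255,255)); 
n,l,s,cen=cv2.connectedComponentsWithStats(m)
for i in range(1,n):
    u,v=cen[i]
    if s[i,4]>12 and 225<u<440 and 170<v<260: print(cen[i].round(1),s[i].tolist(),ray(c,cen[i],.014).round(4))
e=cv2.convertScaleAbs(im,alpha=1.5); S=4.4
M=np.zeros((600,800,3),np.uint8)
def put(u0,v0,w,h,x,y):
    r=cv2.resize(e[v0:v0+h,u0:u0+w],None,fx=S,fy=S,interpolation=cv2.INTER_CUBIC); M[y:y+r.shape[0],x:x+r.shape[1]]=r
put(310,143,80,118,0,0); put(395,110,100,90,355,0); put(230,150,55,45,355,400)
cv2.imwrite('pics/m.png',M)
```

```text
[363.5 204.4] [359, 200, 10, 10, 83] [0.5098 0.1123 0.014 ]
[335. 210.] [327, 202, 17, 17, 168] [0.494  0.1839 0.014 ]
[267.2 226.3] [263, 222, 10, 10, 73] [0.4494 0.3532 0.014 ]
[309.2 232. ] [305, 228, 10, 9, 73] [0.4375 0.2475 0.014 ]
[406.5 240.1] [402, 235, 10, 11, 81] [0.4226 0.0034 0.014 ]
```

View pics/m.png

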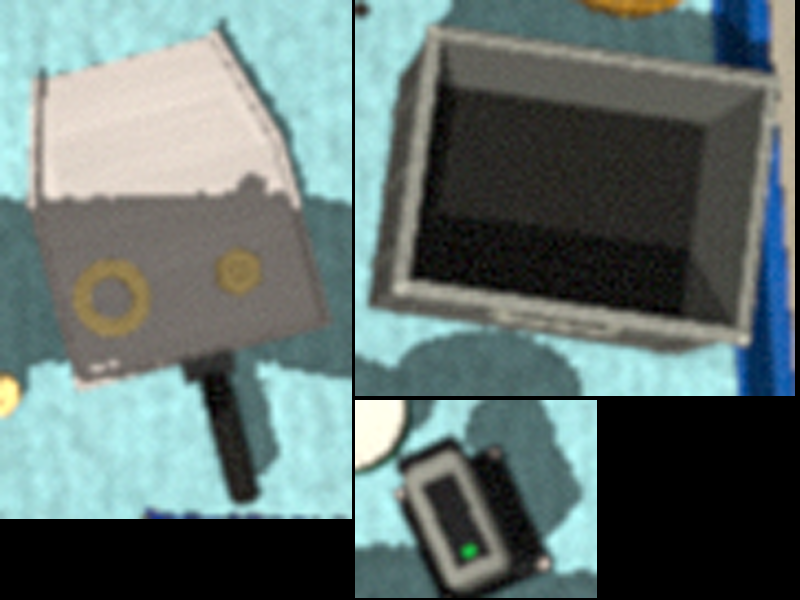

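Run:
```python
from h import *
c=cam('top'); S=4.4
def P(x,y,u0,v0,x0,y0,z): return ray(c,(u0+(x-x0+.5)/S-.5,v0+(y-y0+.5)/S-.5),z)
def L(name,pts,a,z):
    Q=np.array([P(*p,*a,z) for p in pts]); print(name,z); print((Q*1000).round(1)[:,:2].tolist(),'mean',Q.mean(0).round(4))
    d=np.roll(Q,-1,0)-Q; print(' len',(np.linalg.norm(d,axis=1)*1000).round(1),'ang',np.degrees(np.arctan2(d[:,1],d[:,0])).round(1)); return Q
t=(310,143,0,0); b=(395,110,355,0); s=(230,150,355,400)
L('tray',[(38,75),(218,32),(328,320),(78,388)],t,.016)
L('grip',[(208,378),(245,500)],t,.047)
L('bin',[(432,28),(776,74),(745,343),(393,295)],b,.110)
L('head',[(398,465),(458,440),(510,575),(450,594)],s,.086)
L('crad',[(495,452),(543,565),(400,495)],s,.006)
```

```text
tray 0.016
[[620.6, 228.8], [648.0, 125.5], [483.2, 60.3], [441.4, 202.2]] mean [0.5483 0.1542 0.016 ]
 len [106.8 177.2 147.9 181.2] ang [ -75.2 -158.4  106.4    8.5]
grip 0.047
[[448.3, 130.8], [381.5, 109.3]] mean [0.4149 0.1201 0.047 ]
 len [70.1 70.1] ang [-162.2   17.8]
bin 0.11
[[714.8, 9.7], [693.9, -174.7], [548.9, -157.2], [570.4, 29.5]] mean [ 0.632  -0.0732  0.11  ]
 len [185.5 146.1 187.9 145.8] ang [-96.5 173.1  83.4  -7.8]
head 0.086
[[594.3, 416.5], [608.7, 384.4], [535.7, 354.0], [524.7, 386.0]] mean [0.5658 0.3852 0.086 ]
 len [35.1 79.  33.9 75.9] ang [ -65.8 -157.3  108.9   23.7]
crad 0.006
[[614.4, 373.7], [549.2, 344.0], [588.1, 427.9]] mean [0.5839 0.3819 0.006 ]
 len [71.7 92.5 60.2] ang [-155.5   65.1  -64.1]
```

```bash
cat >> h.py <<'E'
def to(t,ydeg=None):
    """tool-frame turn (rotvec) to a tool-down pose with tool y at world yaw ydeg, then shift in mm along the turned axes"""
    p,r,o=pose(); 
    if ydeg is None: r2=r
    else:
        a=np.radians(ydeg); y=np.array([np.cos(a),np.sin(a),0]); z=np.array([0,0,-1.]); r2=R.from_matrix(np.c_[np.cross(y,z),y,z])
    print('t',round(o['t'],2),'tcp',p.round(4),'w',round(o['gripper_width'],3),'q',o['q'].round(2),'F',o['contact_force'].round(1)); print(' turn',(r.inv()*r2).as_rotvec().round(4),'shift',(r2.inv().apply(np.array(t)-p)*1000).round(1))
E
python3 -c "
from h import *
to((.4494,.3532,.10),15.5)"
```

```text
t 0.2 tcp [0.1941 0.6461 0.2137] w 1.001 q [-1.39  0.48  0.02  1.56 -0.01  1.11 -0.08] F [ 0.5 -0.   0.7]
 turn [-9.0000e-04  6.0000e-04  1.0085e+00] shift [-350.5  167.7  113.7]
```

Emit:
{"op": "drive_tool", "data": {
  "series": [0.4, 0, 0, 0, 0, 0, 0.168, 0.4, 0, 0, 0, 0, 0, 0.168, 0.4, 0, 0, 0, 0, 0, 0.168, 0.4, 0, 0, 0, 0, 0, 0.168, 0.4, 0, 0, 0, 0, 0, 0.168, 0.4, 0, 0, 0, 0, 0, 0.168],
  "force": 40
}}

```text
t: 0.95
eef_pos: [0.194, 0.6463, 0.214]
tool_rot: [0.0, 0.607, 0.794, -0.0]
contact_force: [0.3, 0.0, 0.5]
gripper_width: 0.699
```

Emit:
{"op": "drive_tool", "data": {
  "series": [0.4, -44, 21, 12, 0, 0, 0, 0.4, -44, 21, 12, 0, 0, 0, 0.4, -44, 21, 12, 0, 0, 0, 0.4, -44, 21, 12, 0, 0, 0, 0.4, -44, 21, 12, 0, 0, 0, 0.4, -44, 21, 12, 0, 0, 0, 0.4, -44, 21, 20, 0, 0, 0, 0.4, -42, 20, 20, 0, 0, 0, 0.4, 0, 0, 0, 0, 0, 0, 0.4, 0, 0, 0, 0, 0, 0]
}}

```text
t: 2.2
eef_pos: [0.4485, 0.3545, 0.1023]
tool_rot: [-0.0, 0.605, 0.796, 0.0]
contact_force: [0.2, 1.7, 1.3]
gripper_width: 0.704
```

Run:
```python
from h import *
to((.4494,.3532,.025),15.5)
c=cam('top'); m=cv2.inRange(cv2.cvtColor(c['pixels'],cv2.COLOR_BGR2HSV),(10,80,50),(32,255,255)); 
n,l,s,cen=cv2.connectedComponentsWithStats(m)
for i in range(1,n):
    u,v=cen[i]
    if s[i,4]>12 and 225<u<440 and 170<v<260: print(cen[i].round(1),s[i].tolist(),ray(c,cen[i],.014).round(4))
```

```text
t 2.2 tcp [0.4485 0.3545 0.1023] w 0.704 q [-1.01  0.45  0.29  1.92 -0.18  0.79 -0.34] F [0.2 1.7 1.3]
 turn [-0.0003 -0.0005  0.0005] shift [-1.5  0.5 77.3]
[363.7 204.1] [359, 199, 11, 11, 92] [0.5104 0.112  0.014 ]
[335.1 209.9] [326, 201, 19, 18, 190] [0.4942 0.1838 0.014 ]
[309.2 231.8] [305, 227, 10, 10, 76] [0.4379 0.2476 0.014 ]
[406.6 239.8] [402, 235, 10, 11, 84] [0.4232 0.0031 0.014 ]
```

Emit:
{"op": "drive_tool", "data": {
  "series": [0.4, -1, 0, 25, 0, 0, 0, 0.4, 0, 0, 25, 0, 0, 0, 0.4, 0, 0, 20, 0, 0, 0, 0.4, 0, 0, 6, 0, 0, 0, -0.9, 0, 0, 0, 0, 0, 0, -0.9, 0, 0, 0, 0, 0, 0, -0.9, 0, 0, 0, 0, 0, 0, -0.9, 0, 0, 0, 0, 0, 0, -0.9, 0, 0, 0, 0, 0, 0, -0.9, 0, 0, 0, 0, 0, 0]
}}

```text
t: 3.5
eef_pos: [0.449, 0.353, 0.0263]
tool_rot: [-0.0, 0.605, 0.796, 0.0]
contact_force: [-0.3, -0.2, 0.2]
gripper_width: 0.05
```

Emit:
{"op": "drive_tool", "data": {
  "series": [-0.9, 0, 0, -20, 0, 0, 0, -0.9, 0, 0, -25, 0, 0, 0, -0.9, 0, 0, -25, 0, 0, 0, -0.9, 0, 0, 0, 0, 0, 0]
}}

```text
t: 4.0
eef_pos: [0.4502, 0.3539, 0.0981]
tool_rot: [0.0, 0.605, 0.796, 0.002]
contact_force: [0.7, 0.3, -0.5]
gripper_width: 0.049
```

Run:
```python
from h import *
a=np.radians(15.5); C=np.array([.5483,.1542]); X=np.array([np.cos(a),np.sin(a)]); Y=np.array([-X[1],X[0]])
for p in [(.5104,.112),(.4942,.1838)]: d=np.array(p)-C; print('tray xy',(d@X*1000).round(1),(d@Y*1000).round(1))
for x,y in [(40,35),(40,-5),(40,-45),(10,0)]: print(x,y,(C+X*x/1000+Y*y/1000).round(4))
t=C+X*.04+Y*.035
to((*t,.10),15.5)
```

```text
tray xy -47.8 -30.5
tray xy -44.2 43.0
40 35 [0.5775 0.1986]
40 -5 [0.5882 0.1601]
40 -45 [0.5989 0.1215]
10 0 [0.5579 0.1569]
t 4.0 tcp [0.4502 0.3539 0.0981] w 0.049 q [-1.    0.46  0.29  1.93 -0.18  0.78 -0.34] F [ 0.7  0.3 -0.5]
 turn [ 0.0033 -0.0019  0.0003] shift [-183.7   81.2   -1.9]
```

Run:
```python
from h import *
c=cam('scene'); im=c['pixels']
q=proj(c,[(.4494,.3532,.01)])[0]; print(q)
u,v=q.astype(int); a=im[v-70:v+70,u-90:u+90]; cv2.imwrite('pics/s1.png',cv2.convertScaleAbs(cv2.resize(a,None,fx=4,fy=4,interpolation=cv2.INTER_CUBIC),alpha=1.5))
c=cam('top'); m=cv2.inRange(cv2.cvtColor(c['pixels'],cv2.COLOR_BGR2HSV),(10,80,50),(32,255,255)); 
n,l,s,cen=cv2.connectedComponentsWithStats(m)
for i in range(1,n):
    u,v=cen[i]
    if s[i,4]>12 and 225<u<440 and 170<v<260: print(cen[i].round(1),s[i].tolist(),ray(c,cen[i],.014).round(4))
```

```text
[318.98646431 267.57098477]
[363.6 204.1] [359, 199, 11, 11, 91] [0.5105 0.1121 0.014 ]
[335. 210.] [326, 201, 19, 18, 189] [0.4941 0.1838 0.014 ]
[309.2 231.8] [305, 227, 10, 10, 76] [0.4379 0.2476 0.014 ]
[406.6 239.8] [402, 235, 10, 11, 84] [0.4232 0.0031 0.014 ]
```

View pics/s1.png

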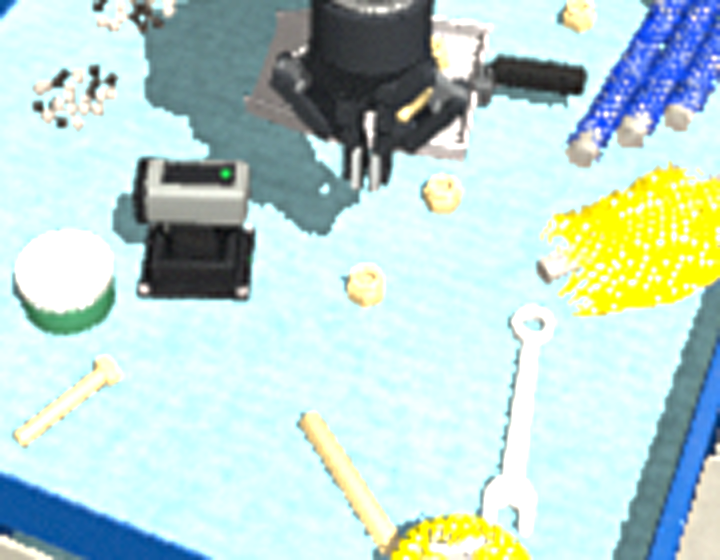

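The nut is still standing at crop (367,286), about where it started, and the closed jaws are above it, so the grasp missed. I'll compare its centroid before and after.

Run:
```python
from h import *
c=cam('scene')
for im in (cv2.imread('pics/scene0.png'),c['pixels']):
    m=cv2.inRange(cv2.cvtColor(im,cv2.COLOR_BGR2HSV),(10,60,50),(32,255,255))
    n,l,s,cen=cv2.connectedComponentsWithStats(m)
    for i in range(1,n):
        u,v=cen[i]
        if s[i,4]>12 and 290<u<400 and 190<v<290: print(cen[i].round(1),s[i].tolist(),ray(c,cen[i],.01).round(4))
    print()
p,r,o=pose(); print('tcp px',proj(c,[p,p+r.apply([0,0,.022])]))
```

```text
[335.6 210.5] [332, 206, 8, 10, 63] [0.5112 0.1097 0.01  ]
[331.1 223.4] [325, 217, 14, 14, 151] [0.4976 0.1731 0.01  ]
[338.2 245.1] [334, 241, 9, 9, 66] [0.4376 0.2487 0.01  ]
[366.5 253.3] [364, 250, 5, 8, 19] [0.3494 0.2398 0.01  ]
[319. 268.] [315, 263, 9, 11, 79] [0.4485 0.3546 0.01  ]

[372.1 200.3] [369, 197, 7, 8, 48] [0.4224 0.0039 0.01  ]
[337.6 209.4] [336, 206, 4, 8, 25] [0.5076 0.102  0.01  ]
[331.8 223.5] [328, 219, 9, 9, 35] [0.4953 0.1725 0.01  ]
[391.5 256.7] [364, 238, 54, 38, 1226] [0.2793 0.218  0.01  ]
[338.1 245.1] [334, 241, 9, 9, 67] [0.4378 0.2486 0.01  ]
[319.1 267.9] [315, 263, 9, 11, 79] [0.4485 0.3543 0.01  ]

tcp px [[319.78958692 246.9875455 ]
 [319.68610355 252.48506414]]
```

Run:
```python
from h import *
c=cam('scene'); im=c['pixels']; S=10
p,r,o=pose(); a=proj(c,[p,p+r.apply([0,0,.022])]); print(o['gripper_width'],p)
u0,v0=285,205; crop=cv2.convertScaleAbs(cv2.resize(im[v0:v0+58,u0:u0+75],None,fx=S,fy=S,interpolation=cv2.INTER_CUBIC),alpha=1.5)
for q,col in zip(a,((0,0,255),(0,255,0))): cv2.circle(crop,tuple(((q-(u0,v0)+.5)*S).astype(int).tolist()),5,col,-1)
cv2.imwrite('pics/s2.png',crop)
```

```text
0.04967379004830357 [0.44837469 0.35253184 0.09526646]
```

View pics/s2.png

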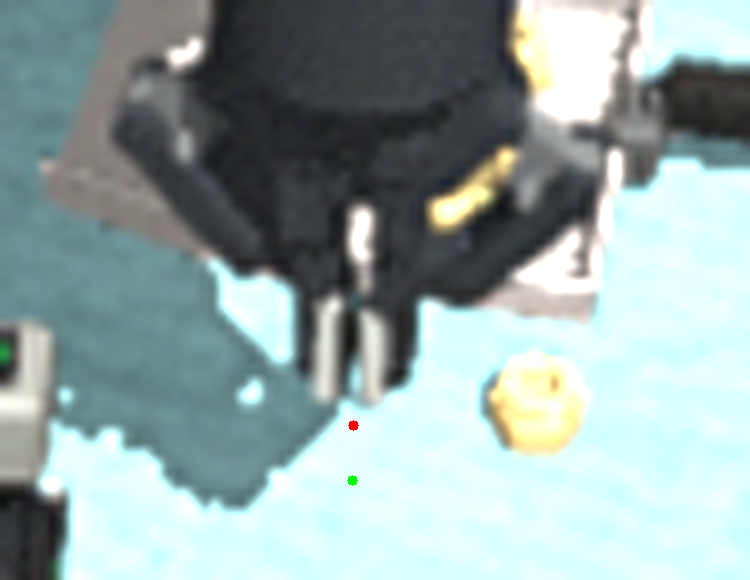

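The view with TCP marks shows the shut fingertips about 10 to 20 mm behind the reported TCP, at crop row 402. The expected tip is at row 480. I'll settle it by probing the bare cart gently beside the nut.

Emit:
{"op": "drive_tool", "data": {
  "series": [-1, -40, 0, 0, 0, 0, 0, -1, 0, 0, 30, 0, 0, 0, -1, 0, 0, 30, 0, 0, 0, -1, 0, 0, 4, 0, 0, 0, -1, 0, 0, 0, 0, 0, 0, -1, 0, 0, 0, 0, 0, 0]
}}

```text
t: 4.95
eef_pos: [0.4604, 0.315, 0.0332]
tool_rot: [0.0, 0.605, 0.796, 0.001]
contact_force: [-0.4, 0.2, -0.0]
gripper_width: -0.002
```

Emit:
{"op": "drive_tool", "data": {
  "series": [-1, 0, 0, 3, 0, 0, 0, -1, 0, 0, 3, 0, 0, 0, -1, 0, 0, 0, 0, 0, 0]
}}

```text
t: 5.32
eef_pos: [0.4596, 0.3144, 0.0262]
tool_rot: [-0.0, 0.605, 0.796, -0.0]
contact_force: [-0.5, -1.2, 0.3]
gripper_width: -0.001
```

Run:
```python
from h import *
to((.4494,.3532,.025),15.5)
c=cam('scene'); im=c['pixels']; S=10
p,r,o=pose(); a=proj(c,[p,p+r.apply([0,0,.022])])
u0,v0=285,205; crop=cv2.convertScaleAbs(cv2.resize(im[v0:v0+58,u0:u0+75],None,fx=S,fy=S,interpolation=cv2.INTER_CUBIC),alpha=1.5)
for q,col in zip(a,((0,0,255),(0,255,0))): cv2.circle(crop,tuple(((q-(u0,v0)+.5)*S).astype(int).tolist()),5,col,-1)
cv2.imwrite('pics/s3.png',crop)
```

```text
t 5.33 tcp [0.4596 0.3144 0.0262] w -0.001 q [-0.91  0.55  0.26  1.99 -0.23  0.63 -0.23] F [-0.5 -1.2  0.3]
 turn [-0.0003  0.      0.0005] shift [40.1  0.6  1.2]
```

View pics/s3.png

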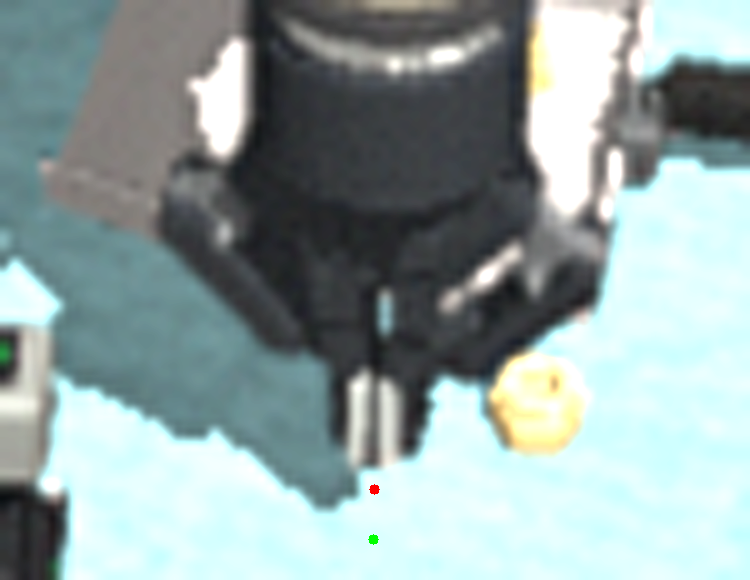

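Emit:
{"op": "drive_tool", "data": {
  "series": [-1, 0, 0, 3, 0, 0, 0, -1, 0, 0, 0, 0, 0, 0, -1, 0, 0, 3, 0, 0, 0, -1, 0, 0, 0, 0, 0, 0]
}}

```text
t: 5.88
eef_pos: [0.4596, 0.3143, 0.02]
tool_rot: [-0.0, 0.605, 0.796, -0.0]
contact_force: [-0.3, -0.0, 0.0]
gripper_width: 0.001
```

Emit:
{"op": "drive_tool", "data": {
  "series": [-1, 0, 0, 3, 0, 0, 0, -1, 0, 0, 0, 0, 0, 0]
}}

```text
t: 6.12
eef_pos: [0.4596, 0.3143, 0.017]
tool_rot: [-0.0, 0.605, 0.796, -0.0]
contact_force: [0.2, 0.1, -0.2]
gripper_width: 0.004
```

Emit:
{"op": "drive_tool", "data": {
  "series": [-1, 0, 0, 3, 0, 0, 0, -1, 0, 0, 0, 0, 0, 0]
}}

```text
t: 6.38
eef_pos: [0.4596, 0.3144, 0.0141]
tool_rot: [-0.0, 0.605, 0.796, -0.0]
contact_force: [-0.1, 0.4, -0.4]
gripper_width: -0.001
```

Emit:
{"op": "drive_tool", "data": {
  "series": [-1, 0, 0, 3, 0, 0, 0, -1, 0, 0, 3, 0, 0, 0, -1, 0, 0, 0, 0, 0, 0]
}}

```text
t: 6.75
eef_pos: [0.4596, 0.3143, 0.008]
tool_rot: [-0.0, 0.605, 0.796, -0.0]
contact_force: [0.7, -0.3, -0.3]
gripper_width: -0.005
```

Emit:
{"op": "drive_tool", "data": {
  "series": [-1, 0, 0, 3, 0, 0, 0, -1, 0, 0, 0, 0, 0, 0]
}}

```text
t: 7.0
eef_pos: [0.4596, 0.3143, 0.0051]
tool_rot: [-0.0, 0.605, 0.796, -0.0]
contact_force: [-0.0, -0.1, 1.4]
gripper_width: 0.001
```

Emit:
{"op": "drive_tool", "data": {
  "series": [-1, 0, 0, 3, 0, 0, 0, -1, 0, 0, 0, 0, 0, 0]
}}

```text
t: 7.25
eef_pos: [0.4596, 0.3143, 0.0021]
tool_rot: [-0.0, 0.605, 0.796, -0.0]
contact_force: [-0.8, 0.3, -0.3]
gripper_width: 0.004
```

Emit:
{"op": "drive_tool", "data": {
  "series": [-1, 0, 0, 2, 0, 0, 0, -1, 0, 0, 0, 0, 0, 0]
}}

```text
t: 7.5
eef_pos: [0.4597, 0.3144, 0.0002]
tool_rot: [-0.0, 0.605, 0.796, -0.0]
contact_force: [-0.5, 0.1, 0.0]
gripper_width: 0.0
```

Emit:
{"op": "drive_tool", "data": {
  "series": [-1, 0, 0, 2, 0, 0, 0, -1, 0, 0, 2, 0, 0, 0, -1, 0, 0, 0, 0, 0, 0]
}}

```text
t: 7.88
eef_pos: [0.4596, 0.3144, -0.0039]
tool_rot: [-0.0, 0.605, 0.796, -0.0]
contact_force: [-0.4, -0.6, 0.0]
gripper_width: -0.001
```

Emit:
{"op": "drive_tool", "data": {
  "series": [-1, 0, 0, 2, 0, 0, 0, -1, 0, 0, 0, 0, 0, 0]
}}

```text
t: 8.12
eef_pos: [0.4597, 0.3144, -0.0058]
tool_rot: [-0.0, 0.605, 0.796, -0.0]
contact_force: [-0.7, 0.4, -0.1]
gripper_width: -0.003
```

Emit:
{"op": "drive_tool", "data": {
  "series": [-1, 0, 0, 2, 0, 0, 0, -1, 0, 0, 0, 0, 0, 0]
}}

```text
t: 8.38
eef_pos: [0.4596, 0.3144, -0.0079]
tool_rot: [-0.0, 0.605, 0.796, -0.0]
contact_force: [-1.1, 0.3, 0.5]
gripper_width: 0.0
```

Emit:
{"op": "drive_tool", "data": {
  "series": [-1, 0, 0, 2, 0, 0, 0, -1, 0, 0, 0, 0, 0, 0]
}}

```text
t: 8.62
eef_pos: [0.4596, 0.3144, -0.0099]
tool_rot: [-0.0, 0.605, 0.796, -0.0]
contact_force: [0.2, -0.2, -0.9]
gripper_width: -0.001
```

Run:
```python
from h import *
c=cam('scene'); im=c['pixels']; S=10
p,r,o=pose(); a=proj(c,[p,p+r.apply([0,0,.022]),[*p[:2],0]]);print(p)
u0,v0=285,205; crop=cv2.convertScaleAbs(cv2.resize(im[v0:v0+58,u0:u0+75],None,fx=S,fy=S,interpolation=cv2.INTER_CUBIC),alpha=1.5)
for q,col in zip(a,((0,0,255),(0,255,0),(255,0,255))): cv2.circle(crop,tuple(((q-(u0,v0)+.5)*S).astype(int).tolist()),5,col,-1)
cv2.imwrite('pics/s4.png',crop)
```

```text
[ 0.45968064  0.31440329 -0.00978453]
```

View pics/s4.png

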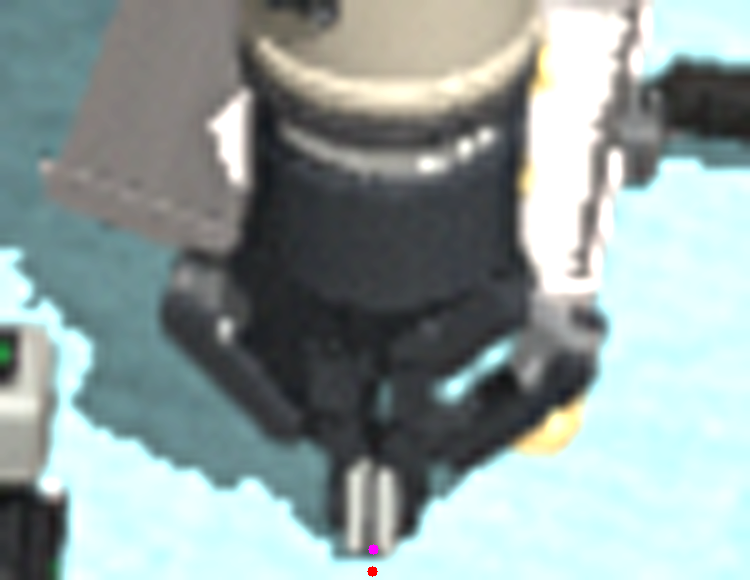

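Emit:
{"op": "drive_tool", "data": {
  "series": [-1, 0, 0, 2, 0, 0, 0, -1, 0, 0, 0, 0, 0, 0]
}}

```text
t: 8.93
eef_pos: [0.4596, 0.3144, -0.0119]
tool_rot: [-0.0, 0.605, 0.796, -0.0]
contact_force: [-0.2, -0.1, 0.1]
gripper_width: 0.003
```

Emit:
{"op": "drive_tool", "data": {
  "series": [-1, 0, 0, 2, 0, 0, 0, -1, 0, 0, 0, 0, 0, 0]
}}

```text
t: 9.18
eef_pos: [0.4596, 0.3144, -0.0139]
tool_rot: [-0.0, 0.605, 0.796, -0.0]
contact_force: [0.3, 0.6, 0.3]
gripper_width: -0.003
```

Emit:
{"op": "drive_tool", "data": {
  "series": [-1, 0, 0, 1.5, 0, 0, 0, -1, 0, 0, 0, 0, 0, 0]
}}

```text
t: 9.43
eef_pos: [0.4597, 0.3144, -0.0153]
tool_rot: [-0.0, 0.605, 0.796, -0.0]
contact_force: [-0.2, -0.1, -0.9]
gripper_width: 0.001
```

Emit:
{"op": "drive_tool", "data": {
  "series": [-1, 0, 0, 1.5, 0, 0, 0, -1, 0, 0, 0, 0, 0, 0]
}}

```text
t: 9.68
eef_pos: [0.4598, 0.3145, -0.0168]
tool_rot: [-0.0, 0.605, 0.796, 0.0]
contact_force: [-0.3, -0.3, -0.3]
gripper_width: 0.002
```

Emit:
{"op": "drive_tool", "data": {
  "series": [-1, 0, 0, 1.5, 0, 0, 0, -1, 0, 0, 0, 0, 0, 0]
}}

```text
t: 9.93
eef_pos: [0.4598, 0.3145, -0.0169]
tool_rot: [-0.0, 0.605, 0.796, 0.0]
contact_force: [-3.1, -2.7, 14.9]
gripper_width: -0.002
```

Emit:
{"op": "drive_tool", "data": {
  "series": [-1, 0, 0, 1.5, 0, 0, 0, -1, 0, 0, 0, 0, 0, 0]
}}

```text
t: 10.18
eef_pos: [0.4598, 0.3145, -0.017]
tool_rot: [-0.001, 0.605, 0.796, 0.0]
contact_force: [-7.9, -6.0, 31.6]
gripper_width: 0.005
```

Emit:
{"op": "drive_tool", "data": {
  "series": [-1, 0, 0, 1.5, 0, 0, 0, -1, 0, 0, 0, 0, 0, 0]
}}

```text
t: 10.42
eef_pos: [0.4599, 0.3146, -0.0171]
tool_rot: [-0.001, 0.605, 0.796, 0.0]
contact_force: [-11.4, -6.9, 47.9]
gripper_width: -0.004
```

The probe touched the cart at reported z = -0.017. The real fingertips are therefore 39 mm behind where the interface puts them, and tip z is reported z plus 17 mm. I'll use that offset from here and redo the nut grasp.

Emit:
{"op": "drive_tool", "data": {
  "series": [-1, 0, 0, -25, 0, 0, 0, -0.2, 0, 0, -35, 0, 0, 0, 0.4, 20, 0, 0, 0, 0, 0, 0.4, 20, 0, 0, 0, 0, 0, 0.4, 0, 0, 0, 0, 0, 0]
}}

```text
t: 11.05
eef_pos: [0.4472, 0.3555, 0.0377]
tool_rot: [-0.001, 0.603, 0.797, -0.001]
contact_force: [-0.3, -0.1, -0.1]
gripper_width: 0.698
```

Run:
```python
from h import *
to((.449,.3538,-.014),15.5)
```

```text
t 11.05 tcp [0.4472 0.3555 0.0377] w 0.698 q [-0.98  0.55  0.27  1.95 -0.23  0.67 -0.3 ] F [-0.3 -0.1 -0.1]
 turn [-0.0016 -0.0004  0.0049] shift [-2.1  1.3 51.7]
```

Emit:
{"op": "drive_tool", "data": {
  "series": [0.4, -1.5, 1, 25, 0, 0, 0, 0.4, 0, 0, 18, 0, 0, 0, 0.4, 0, 0, 7, 0, 0, 0, 0.4, 0, 0, 0, 0, 0, 0, -0.9, 0, 0, 0, 0, 0, 0, -0.9, 0, 0, 0, 0, 0, 0, -0.9, 0, 0, 0, 0, 0, 0, -0.9, 0, 0, 0, 0, 0, 0, -0.9, 0, 0, 0, 0, 0, 0]
}}

```text
t: 12.18
eef_pos: [0.4509, 0.3522, -0.0103]
tool_rot: [0.0, 0.605, 0.796, 0.001]
contact_force: [-0.7, -0.3, 7.1]
gripper_width: 0.277
```

Emit:
{"op": "drive_tool", "data": {
  "series": [-0.9, 0, 0, -20, 0, 0, 0, -0.9, 0, 0, -30, 0, 0, 0, -0.9, 0, 0, -30, 0, 0, 0, -0.9, 0, 0, 0, 0, 0, 0]
}}

```text
t: 12.68
eef_pos: [0.4521, 0.3532, 0.0721]
tool_rot: [0.0, 0.605, 0.796, 0.003]
contact_force: [0.3, -0.1, -0.1]
gripper_width: 0.279
```

Run:
```python
from h import *
to((.5775,.1986,.06),15.5)
```

```text
t 12.68 tcp [0.4521 0.3532 0.0721] w 0.279 q [-1.    0.5   0.29  1.94 -0.21  0.73 -0.31] F [ 0.3 -0.1 -0.1]
 turn [ 0.005  -0.003   0.0003] shift [-182.5   79.5   12.1]
```

Emit:
{"op": "drive_tool", "data": {
  "series": [-0.9, -45.5, 20, 0, 0, 0, 0, -0.9, -45.5, 20, 0, 0, 0, 0, -0.9, -45.5, 20, 0, 0, 0, 0, -0.9, -46, 19.5, 0, 0, 0, 0, -0.9, 0, 0, 0, 0, 0, 0, -0.9, 0, 0, 20, 0, 0, 0, -0.9, 0, 0, 0, 0, 0, 0]
}}

```text
t: 13.55
eef_pos: [0.5729, 0.1984, 0.0462]
tool_rot: [-0.002, 0.604, 0.797, -0.002]
contact_force: [-0.4, 0.0, 0.4]
gripper_width: 0.28
```

Run:
```python
from h import *
to((.5775,.1986,-.005),15.5)
```

```text
t 13.55 tcp [0.5729 0.1984 0.0462] w 0.28 q [-0.65  0.58  0.28  1.86 -0.23  0.73  0.04] F [-0.4  0.   0.4]
 turn [-0.005  -0.0003  0.0031] shift [-1.   4.5 51.2]
```

Emit:
{"op": "drive_tool", "data": {
  "series": [-0.9, -1, 3, 25, 0, 0, 0, -0.9, 0, 0, 15, 0, 0, 0, -0.9, 0, 0, 6, 0, 0, 0, -0.9, 0, 0, 3, 0, 0, 0, -0.9, 0, 0, 0, 0, 0, 0]
}}

```text
t: 14.18
eef_pos: [0.5792, 0.1973, 0.0001]
tool_rot: [0.0, 0.605, 0.796, 0.0]
contact_force: [0.1, 0.4, -0.1]
gripper_width: 0.278
```

```bash
python3 -c "
from h import *
to((.5775,.1986,-.006),15.5)"
```

```text
t 14.18 tcp [5.792e-01 1.973e-01 1.000e-04] w 0.278 q [-0.62  0.66  0.26  1.87 -0.26  0.65  0.07] F [ 0.1  0.4 -0.1]
 turn [ 0.0004 -0.0002  0.0005] shift [ 1.7 -1.3  6.1]
```

Emit:
{"op": "drive_tool", "data": {
  "series": [-0.9, 0, 0, 3, 0, 0, 0, -0.9, 0, 0, 2, 0, 0, 0, -0.9, 0, 0, 0, 0, 0, 0, 0, 0, 0, 0, 0, 0, 0, 0, 0, 0, 0, 0, 0, 0, 0, 0, 0, -6, 0, 0, 0, 0, 0, 0, -40, 0, 0, 0, 0, 0, 0, -30, 0, 0, 0, 0, 0, 0, 0, 0, 0, 0]
}}

```text
t: 15.3
eef_pos: [0.5811, 0.1977, 0.0738]
tool_rot: [0.001, 0.605, 0.796, 0.002]
contact_force: [0.0, -0.4, -0.3]
gripper_width: 0.501
```

```bash
python3 -c "
from h import *
to((.4379,.2481,.06),15.5)"
```

```text
t 15.3 tcp [0.5811 0.1977 0.0738] w 0.501 q [-0.65  0.55  0.3   1.84 -0.22  0.78  0.04] F [ 0.  -0.4 -0.3]
 turn [ 0.0054 -0.0009  0.0002] shift [  86.8 -124.5   13.8]
```

Emit:
{"op": "drive_tool", "data": {
  "series": [0.4, 29, -41.5, 0, 0, 0, 0, 0.4, 29, -41.5, 0, 0, 0, 0, 0.4, 29, -41.5, 0, 0, 0, 0, 0.4, 0, 0, 14, 0, 0, 0, 0.4, 0, 0, 0, 0, 0, 0]
}}

```text
t: 15.92
eef_pos: [0.4354, 0.247, 0.0558]
tool_rot: [-0.0, 0.605, 0.796, -0.001]
contact_force: [-0.2, -0.1, 0.4]
gripper_width: 0.697
```

```bash
cat >> h.py <<'E'
def brass(cn='top'):
    c=cam(cn); m=cv2.inRange(cv2.cvtColor(c['pixels'],cv2.COLOR_BGR2HSV),(10,80,50),(32,255,255)); n,l,s,cen=cv2.connectedComponentsWithStats(m)
    for i in range(1,n):
        P=ray(c,cen[i],.014)
        if s[i,4]>12 and .4<P[0]<.68 and -.06<P[1]<.4: print(cn,cen[i].round(1),s[i].tolist(),P.round(4))
E
python3 -c "
from h import *
to((.4379,.2481,-.011),15.5); brass(); brass('scene')"
```

```text
t 15.93 tcp [0.4354 0.247  0.0558] w 0.697 q [-0.88  0.43  0.29  2.11 -0.21  0.63 -0.17] F [-0.2 -0.1  0.4]
 turn [-0.0016  0.001   0.0007] shift [ 0.4  2.7 66.8]
top [329.6 177. ] [325, 172, 10, 11, 86] [0.5774 0.1991 0.014 ]
top [363.6 204.1] [359, 199, 10, 11, 90] [0.5105 0.1122 0.014 ]
top [335.1 210.2] [326, 202, 18, 17, 173] [0.4936 0.1836 0.014 ]
top [406.6 239.8] [402, 235, 10, 11, 84] [0.4232 0.0031 0.014 ]
scene [372.1 200.3] [369, 197, 7, 8, 47] [0.421  0.0081 0.014 ]
scene [305.3 219.9] [302, 216, 8, 9, 62] [0.5764 0.2005 0.014 ]
scene [333.3 223.9] [330, 218, 8, 13, 77] [0.4886 0.1755 0.014 ]
scene [338.1 245.1] [334, 241, 9, 9, 64] [0.4362 0.2523 0.014 ]
```

Nut A is on the tray, upright at the spot I aimed for. Nut B is next.

Emit:
{"op": "drive_tool", "data": {
  "series": [0.4, 0, 1, 30, 0, 0, 0, 0.4, 0, 0, 25, 0, 0, 0, 0.4, 0, 0, 9, 0, 0, 0, 0.4, 0, 0, 0, 0, 0, 0, -0.9, 0, 0, 0, 0, 0, 0, -0.9, 0, 0, 0, 0, 0, 0, -0.9, 0, 0, 0, 0, 0, 0, -0.9, 0, 0, 0, 0, 0, 0, -0.9, 0, 0, 0, 0, 0, 0]
}}

```text
t: 17.15
eef_pos: [0.4374, 0.2483, -0.006]
tool_rot: [0.0, 0.605, 0.796, 0.001]
contact_force: [-1.1, -1.1, 7.3]
gripper_width: 0.276
```

Emit:
{"op": "drive_tool", "data": {
  "series": [-0.9, 0, 0, -20, 0, 0, 0, -0.9, 0, 0, -30, 0, 0, 0, -0.9, 0, 0, -20, 0, 0, 0, -0.9, 0, 0, 0, 0, 0, 0]
}}

```text
t: 17.65
eef_pos: [0.4378, 0.2488, 0.0645]
tool_rot: [0.0, 0.605, 0.796, 0.002]
contact_force: [-0.4, 0.4, 0.5]
gripper_width: 0.274
```

```bash
python3 -c "
from h import *
to((.5882,.1601,.06),15.5)"
```

```text
t 17.65 tcp [0.4378 0.2488 0.0645] w 0.274 q [-0.89  0.42  0.3   2.11 -0.2   0.64 -0.17] F [-0.4  0.4  0.5]
 turn [ 0.0036 -0.0018  0.0005] shift [-125.6  121.2    4.5]
```

Emit:
{"op": "drive_tool", "data": {
  "series": [-0.9, -42, 40.5, 0, 0, 0, 0, -0.9, -42, 40.5, 0, 0, 0, 0, -0.9, -41.5, 40, 0, 0, 0, 0, -0.9, 0, 0, 0, 0, 0, 0, -0.9, 0, 0, 25, 0, 0, 0, -0.9, 0, 0, 20, 0, 0, 0, -0.9, 0, 0, 0, 0, 0, 0]
}}

```text
t: 18.52
eef_pos: [0.5845, 0.1594, 0.0156]
tool_rot: [-0.001, 0.605, 0.796, -0.002]
contact_force: [-0.4, 0.4, -0.1]
gripper_width: 0.268
```

```bash
python3 -c "
from h import *
to((.5882,.1601,-.002),15.5)"
```

```text
t 18.52 tcp [0.5845 0.1594 0.0156] w 0.268 q [-0.57  0.63  0.28  1.88 -0.26  0.68  0.13] F [-0.4  0.4 -0.1]
 turn [-0.0046  0.      0.0014] shift [-0.3  3.7 17.6]
```

Emit:
{"op": "drive_tool", "data": {
  "series": [-0.9, 0, 2, 10, 0, 0, 0, -0.9, 0, 0, 5, 0, 0, 0, -0.9, 0, 0, 3, 0, 0, 0, -0.9, 0, 0, 0, 0, 0, 0, 0, 0, 0, 0, 0, 0, 0, 0, 0, 0, 0, 0, 0, 0, 0, 0, 0, -6, 0, 0, 0, 0, 0, 0, -40, 0, 0, 0, 0, 0, 0, -30, 0, 0, 0, 0, 0, 0, 0, 0, 0, 0]
}}

```text
t: 19.77
eef_pos: [0.5909, 0.1604, 0.0788]
tool_rot: [0.001, 0.605, 0.796, 0.002]
contact_force: [0.3, -0.5, -0.2]
gripper_width: 0.497
```

```bash
python3 -c "
from h import *
to((.428,.0035,.06),100)
brass();brass('scene')"
```

```text
t 19.77 tcp [0.5909 0.1604 0.0788] w 0.497 q [-0.6   0.54  0.31  1.84 -0.23  0.78  0.1 ] F [ 0.3 -0.5 -0.2]
 turn [ 0.0049  0.0035 -1.4745] shift [ 187.7 -126.2   18.8]
top [329.7 176.9] [325, 172, 11, 11, 86] [0.5775 0.1989 0.014 ]
top [335.1 209.9] [326, 201, 19, 18, 192] [0.4942 0.1836 0.014 ]
scene [372.1 200.3] [369, 197, 7, 8, 47] [0.421  0.0081 0.014 ]
scene [335.6 210.5] [332, 207, 8, 8, 52] [0.5093 0.114  0.014 ]
scene [306.8 215.9] [302, 208, 11, 17, 113] [0.5811 0.1815 0.014 ]
scene [330.8 223.5] [324, 218, 14, 13, 138] [0.4964 0.1778 0.014 ]
```

Emit:
{"op": "drive_tool", "data": {
  "series": [0.4, 0, 0, 0, 0, 0, -0.164, 0.4, 0, 0, 0, 0, 0, -0.164, 0.4, 0, 0, 0, 0, 0, -0.164, 0.4, 0, 0, 0, 0, 0, -0.164, 0.4, 0, 0, 0, 0, 0, -0.164, 0.4, 0, 0, 0, 0, 0, -0.164, 0.4, 0, 0, 0, 0, 0, -0.164, 0.4, 0, 0, 0, 0, 0, -0.164, 0.4, 0, 0, 0, 0, 0, -0.164]
}}

```text
t: 21.0
eef_pos: [0.5878, 0.1596, 0.0743]
tool_rot: [-0.001, -0.091, 0.996, -0.0]
contact_force: [0.6, -0.5, -0.1]
gripper_width: 0.7
```

Emit:
{"op": "drive_tool", "data": {
  "series": [0.4, 37.5, -25, 0, 0, 0, 0, 0.4, 37.5, -25, 0, 0, 0, 0, 0.4, 37.5, -25, 0, 0, 0, 0, 0.4, 37.5, -25, 0, 0, 0, 0, 0.4, 37.5, -25, 0, 0, 0, 0, 0.4, 0, 0, 0, 0, 0, 0, 0.4, 0, 0, 0, 0, 0, 0]
}}

```text
t: 21.88
eef_pos: [0.4263, 0.0042, 0.0755]
tool_rot: [-0.0, -0.088, 0.996, 0.0]
contact_force: [0.5, 0.7, 0.3]
gripper_width: 0.701
```

```bash
python3 -c "
from h import *
to((.4228,.0035,-.010),100)
brass();brass('scene')"
```

```text
t 21.88 tcp [0.4263 0.0042 0.0755] w 0.701 q [-0.1   0.29 -0.06  2.25  0.03  0.61  1.56] F [0.5 0.7 0.3]
 turn [ 0.0004 -0.0002  0.0016] shift [ 3.6 -0.1 85.5]
top [345.6 173.1] [341, 168, 11, 11, 88] [0.588  0.1588 0.014 ]
top [329.8 177. ] [325, 172, 10, 11, 87] [0.5774 0.1986 0.014 ]
top [363.6 204.1] [359, 199, 11, 11, 90] [0.5104 0.1121 0.014 ]
top [334.9 210. ] [326, 202, 19, 17, 189] [0.4939 0.1842 0.014 ]
scene [372.1 200.3] [369, 197, 7, 8, 47] [0.421  0.0081 0.014 ]
scene [335.6 210.5] [332, 207, 8, 8, 52] [0.5093 0.114  0.014 ]
scene [306.8 215.9] [302, 208, 11, 17, 113] [0.5811 0.1815 0.014 ]
scene [330.8 223.6] [325, 218, 13, 13, 138] [0.4963 0.1779 0.014 ]
```

Emit:
{"op": "drive_tool", "data": {
  "series": [0.4, 3, 0, 35, 0, 0, 0, 0.4, 0, 0, 35, 0, 0, 0, 0.4, 0, 0, 13, 0, 0, 0, 0.4, 0, 0, 0, 0, 0, 0]
}}

```text
t: 22.48
eef_pos: [0.4231, 0.0038, -0.0077]
tool_rot: [-0.001, -0.088, 0.996, 0.0]
contact_force: [-0.2, -1.2, -0.1]
gripper_width: 0.699
```

```bash
python3 -c "
from h import *
to((.4228,.0035,-.010),100)"
```

```text
t 22.48 tcp [ 0.4231  0.0038 -0.0077] w 0.699 q [-0.11  0.46 -0.05  2.29  0.06  0.4   1.54] F [-0.2 -1.2 -0.1]
 turn [ 0.0002 -0.0016  0.0025] shift [ 0.3 -0.3  2.3]
```

Emit:
{"op": "drive_tool", "data": {
  "series": [-0.9, 0, 0, 2, 0, 0, 0, -0.9, 0, 0, 0, 0, 0, 0, -0.9, 0, 0, 0, 0, 0, 0, -0.9, 0, 0, 0, 0, 0, 0, -0.9, 0, 0, 0, 0, 0, 0, -0.9, 0, 0, -20, 0, 0, 0, -0.9, 0, 0, -35, 0, 0, 0, -0.9, 0, 0, -30, 0, 0, 0, -0.9, 0, 0, 0, 0, 0, 0]
}}

```text
t: 23.6
eef_pos: [0.4252, 0.0035, 0.0782]
tool_rot: [0.003, -0.088, 0.996, 0.0]
contact_force: [0.6, 0.0, -1.4]
gripper_width: 0.28
```

```bash
python3 -c "
from h import *
to((.5533,.1473,.06),105.5)"
```

```text
t 23.6 tcp [0.4252 0.0035 0.0782] w 0.28 q [-0.1   0.28 -0.07  2.25  0.03  0.61  1.56] F [ 0.6  0.  -1.4]
 turn [-0.0006  0.0058 -0.0947] shift [-161.9  104.3   18.2]
```

Emit:
{"op": "drive_tool", "data": {
  "series": [-0.9, 0, 0, 0, 0, 0, -0.095, -0.9, -40.5, 26, 0, 0, 0, 0, -0.9, -40.5, 26, 0, 0, 0, 0, -0.9, -40.5, 26, 0, 0, 0, 0, -0.9, -40.5, 26, 0, 0, 0, 0, -0.9, 0, 0, 0, 0, 0, 0, -0.9, 0, 0, 25, 0, 0, 0, -0.9, 0, 0, 25, 0, 0, 0, -0.9, 0, 0, 0, 0, 0, 0]
}}

```text
t: 24.72
eef_pos: [0.5488, 0.1454, 0.0236]
tool_rot: [-0.003, -0.135, 0.991, -0.001]
contact_force: [-0.5, -0.7, -0.0]
gripper_width: 0.28
```

```bash
python3 -c "
from h import *
to((.5533,.1473,-.004),105.5)"
```

```text
t 24.73 tcp [0.5488 0.1454 0.0236] w 0.28 q [-0.3   0.56 -0.09  1.95  0.08  0.65  1.4 ] F [-0.5 -0.7 -0. ]
 turn [-0.0007 -0.0055  0.0001] shift [-4.8  0.6 27.6]
```

Emit:
{"op": "drive_tool", "data": {
  "series": [-0.9, -2.5, 0, 15, 0, 0, 0, -0.9, 0, 0, 8, 0, 0, 0, -0.9, 0, 0, 3, 0, 0, 0, -0.9, 0, 0, 1, 0, 0, 0, -0.9, 0, 0, 0, 0, 0, 0]
}}

```text
t: 25.35
eef_pos: [0.554, 0.1478, -0.001]
tool_rot: [0.0, -0.135, 0.991, 0.0]
contact_force: [0.7, -0.6, -0.4]
gripper_width: 0.281
```

Emit:
{"op": "drive_tool", "data": {
  "series": [-0.9, 0, 0, 1, 0, 0, 0, -0.05, 0, 0, 0, 0, 0, 0, -0.05, 0, 0, 0, 0, 0, 0, -0.05, 0, 0, -6, 0, 0, 0, -0.05, 0, 0, -40, 0, 0, 0, -0.05, 0, 0, -50, 0, 0, 0, -0.05, 0, 0, -30, 0, 0, 0, -0.05, 0, 0, 0, 0, 0, 0]
}}

```text
t: 26.35
eef_pos: [0.5558, 0.1483, 0.127]
tool_rot: [0.003, -0.135, 0.991, 0.001]
contact_force: [0.2, 0.2, -0.1]
gripper_width: 0.474
```

```bash
python3 -c "
from h import *
to((.567,.3857,.12),114)
brass('scene')"
```

```text
t 26.35 tcp [0.5558 0.1483 0.127 ] w 0.474 q [-0.29  0.41 -0.1   1.88  0.06  0.85  1.42] F [ 0.2  0.2 -0.1]
 turn [-1.000e-04  5.900e-03 -1.479e-01] shift [-106.8  212.3    7. ]
scene [335.6 210.5] [332, 207, 8, 8, 52] [0.5093 0.114  0.014 ]
scene [306.8 215.8] [302, 208, 11, 17, 112] [0.5813 0.1813 0.014 ]
scene [319.6 212.9] [316, 209, 8, 9, 54] [0.5511 0.1491 0.014 ]
scene [330.8 223.5] [324, 218, 14, 13, 138] [0.4964 0.1778 0.014 ]
```

Emit:
{"op": "drive_tool", "data": {
  "series": [0.6, 0, 0, 0, 0, 0, -0.148, 0.6, -21.4, 42.5, 0, 0, 0, 0, 0.6, -21.4, 42.5, 0, 0, 0, 0, 0.6, -21.4, 42.5, 0, 0, 0, 0, 0.6, -21.4, 42.5, 0, 0, 0, 0, 0.6, -21.4, 42.5, 0, 0, 0, 0, 0.6, 0, 0, 0, 0, 0, 0, 0.6, 0, 0, 0, 0, 0, 0]
}}

```text
t: 27.4
eef_pos: [0.5645, 0.384, 0.1222]
tool_rot: [-0.001, -0.208, 0.978, -0.001]
contact_force: [-0.7, -0.7, 0.8]
gripper_width: 0.801
```

Run:
```python
from h import *
to((.567,.3857,.041),114); brass()
c=cam('scene'); im=c['pixels']; S=10
p,r,o=pose(); a=proj(c,[p,p+r.apply([0,0,-.017]),[.567,.3857,.094]])
u,v=a[2].astype(int); u0,v0=u-37,v-40; crop=cv2.convertScaleAbs(cv2.resize(im[v0:v0+58,u0:u0+75],None,fx=S,fy=S,interpolation=cv2.INTER_CUBIC),alpha=1.5)
for q,col in zip(a,((0,0,255),(0,255,0),(255,0,255))): cv2.circle(crop,tuple(((q-(u0,v0)+.5)*S).astype(int).tolist()),5,col,-1)
cv2.imwrite('pics/s5.png',crop)
```

```text
t 27.4 tcp [0.5645 0.384  0.1222] w 0.801 q [-0.58  0.58 -0.16  1.6   0.1   0.97  1.22] F [-0.7 -0.7  0.8]
 turn [-0.0014 -0.0027  0.0003] shift [-3.   0.5 81.2]
top [345.5 173.1] [341, 168, 10, 11, 87] [0.588 0.159 0.014]
top [329.7 176.9] [325, 172, 10, 11, 85] [0.5776 0.1988 0.014 ]
top [349.9 187.1] [345, 182, 11, 11, 91] [0.5528 0.1473 0.014 ]
top [363.6 204.1] [359, 199, 10, 11, 90] [0.5105 0.1122 0.014 ]
top [334.9 210. ] [326, 201, 19, 18, 191] [0.4941 0.1841 0.014 ]
```

View pics/s5.png

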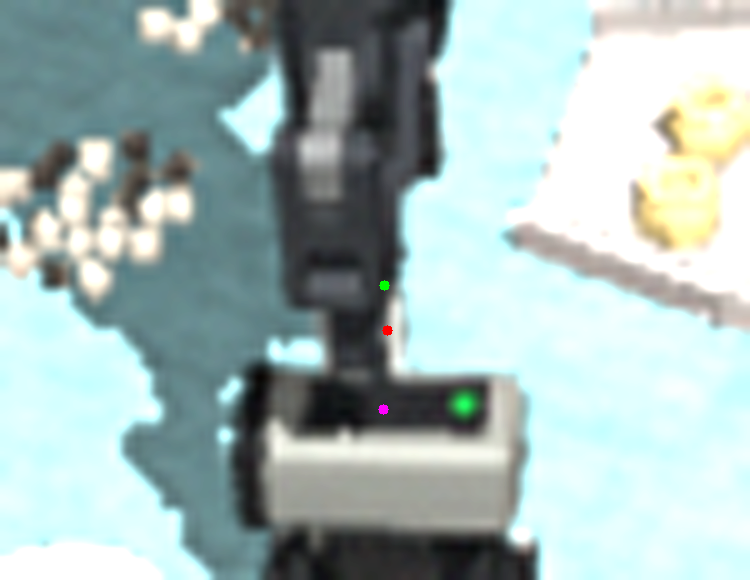

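The view shows the near finger above the head at about (357,340). The head's middle is at about (378,410), where I computed it. I'll go down in two stages.

Emit:
{"op": "drive_tool", "data": {
  "series": [0.6, -1.5, 0, 25, 0, 0, 0, 0.6, 0, 0, 25, 0, 0, 0, 0.6, 0, 0, 20, 0, 0, 0, 0.6, 0, 0, 10, 0, 0, 0, 0.6, 0, 0, 0, 0, 0, 0]
}}

```text
t: 28.12
eef_pos: [0.5663, 0.3854, 0.0433]
tool_rot: [-0.0, -0.208, 0.978, -0.0]
contact_force: [0.1, -0.5, 1.0]
gripper_width: 0.8
```

Run:
```python
from h import *
to((.567,.3857,.041),114)
```

```text
t 28.12 tcp [0.5663 0.3854 0.0433] w 0.8 q [-0.59  0.68 -0.15  1.64  0.12  0.83  1.2 ] F [ 0.1 -0.5  1. ]
 turn [-0.0003 -0.0011 -0.0002] shift [-0.8  0.   2.3]
```

Emit:
{"op": "drive_tool", "data": {
  "series": [0.6, 0, 0, 2, 0, 0, 0, -0.4, 0, 0, 0, 0, 0, 0, -0.4, 0, 0, 0, 0, 0, 0, -0.4, 0, 0, 0, 0, 0, 0, -0.4, 0, 0, 0, 0, 0, 0, -0.4, 0, 0, 0, 0, 0, 0],
  "force": 45
}}

```text
t: 28.88
eef_pos: [0.5668, 0.3862, 0.0425]
tool_rot: [0.0, -0.208, 0.978, 0.0]
contact_force: [-1.1, -0.9, 5.5]
gripper_width: 0.417
```

Run:
```python
from h import *
to((.567,.3857,.041),114)
```

```text
t 28.88 tcp [0.5668 0.3862 0.0425] w 0.417 q [-0.59  0.68 -0.15  1.64  0.12  0.83  1.2 ] F [-1.1 -0.9  5.5]
 turn [0.0002 0.0009 0.0002] shift [ 0.  -0.5  1.5]
```

Emit:
{"op": "drive_tool", "data": {
  "series": [-0.4, 0, 0, -10, 0, 0, 0, -0.4, 0, 0, -15, 0, 0, 0, -0.4, 0, 0, -25, 0, 0, 0, -0.4, 0, 0, -30, 0, 0, 0, -0.4, 0, 0, 0, 0, 0, 0]
}}

```text
t: 29.5
eef_pos: [0.5681, 0.3873, 0.1253]
tool_rot: [0.003, -0.208, 0.978, 0.001]
contact_force: [0.8, -0.4, -1.5]
gripper_width: 0.417
```

Run:
```python
from h import *
b=np.radians(-6.9); n=np.array([np.cos(b),np.sin(b)]); lab=np.array([.632,-.0732])-n*.071; s=lab-n*(.070+.039); print(lab,s)
to((*s,.110),83.1)
```

```text
[ 0.56151423 -0.06467028] [ 0.45330368 -0.05157537]
t 29.5 tcp [0.5681 0.3873 0.1253] w 0.417 q [-0.58  0.58 -0.16  1.6   0.1   0.96  1.22] F [ 0.8 -0.4 -1.5]
 turn [0.003  0.0052 0.5395] shift [  61.2 -449.5   15.3]
```

Emit:
{"op": "drive_tool", "data": {
  "series": [-0.4, 0, 0, 0, 0, 0, 0.135, -0.4, 0, 0, 0, 0, 0, 0.135, -0.4, 0, 0, 0, 0, 0, 0.135, -0.4, 0, 0, 0, 0, 0, 0.135, -0.4, 0, 0, 0, 0, 0, 0]
}}

```text
t: 30.12
eef_pos: [0.5657, 0.3857, 0.1208]
tool_rot: [-0.001, 0.06, 0.998, -0.001]
contact_force: [-0.7, 0.7, -0.9]
gripper_width: 0.416
```

Emit:
{"op": "drive_tool", "data": {
  "series": [-0.4, 6, -45, 0, 0, 0, 0, -0.4, 6, -45, 0, 0, 0, 0, -0.4, 6, -45, 0, 0, 0, 0, -0.4, 6, -45, 0, 0, 0, 0, -0.4, 6, -45, 0, 0, 0, 0, -0.4, 6, -45, 0, 0, 0, 0, -0.4, 6, -45, 0, 0, 0, 0, -0.4, 6, -45, 0, 0, 0, 0, -0.4, 6, -45, 0, 0, 0, 0, -0.4, 6, -45, 0, 0, 0, 0, -0.4, 0, 0, 0, 0, 0, 0, -0.4, 0, 0, 0, 0, 0, 0]
}}

```text
t: 31.62
eef_pos: [0.4527, -0.0531, 0.1217]
tool_rot: [0.0, 0.06, 0.998, 0.0]
contact_force: [0.0, -0.1, -2.0]
gripper_width: 0.417
```

Run:
```python
from h import *
to((.4533,-.0516,.0485),83.1)
c=cam('scene'); im=c['pixels']; S=8
lab=proj(c,[(.5615,-.0647,.083)])[0]; print(lab)
u0,v0=300,125; crop=cv2.convertScaleAbs(cv2.resize(im[v0:v0+75,u0:u0+98],None,fx=S,fy=S,interpolation=cv2.INTER_CUBIC),alpha=1.4)
cv2.circle(crop,tuple(((lab-(u0,v0)+.5)*S).astype(int).tolist()),4,(0,0,255),-1)
cv2.imwrite('pics/s6.png',crop)
```

```text
t 31.62 tcp [ 0.4527 -0.0531  0.1217] w 0.417 q [-0.08  0.24  0.07  2.16 -0.02  0.74  1.46] F [ 0.  -0.1 -2. ]
 turn [0.0003 0.0001 0.0014] shift [-0.4  1.6 73.2]
[344.45294058 161.80073148]
```

View pics/s6.png

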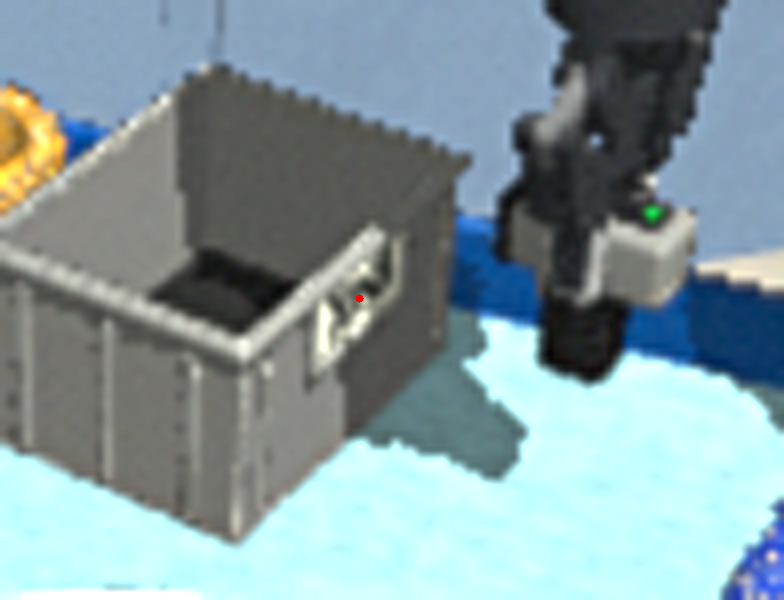

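The label spans crop (318..400, 237..375), and my computed centre falls on its middle. Lowering to scan height.

Emit:
{"op": "drive_tool", "data": {
  "series": [-0.4, 0, 1.5, 25, 0, 0, 0, -0.4, 0, 0, 25, 0, 0, 0, -0.4, 0, 0, 15, 0, 0, 0, -0.4, 0, 0, 6, 0, 0, 0, -0.4, 0, 0, 0, 0, 0, 0, -0.4, 0, 0, 0, 0, 0, 0]
}}

```text
t: 32.42
eef_pos: [0.4534, -0.052, 0.0514]
tool_rot: [0.001, 0.06, 0.998, 0.0]
contact_force: [0.5, 0.4, -2.0]
gripper_width: 0.417
```

Run:
```python
from h import *
to((.4533,-.0516,.0485),83.1)
c=cam('scene'); im=c['pixels']; S=8
p,r,o=pose(); x=np.array([np.cos(-.1204),np.sin(-.1204),0]); w=p+[0,0,.0345]+x*.039; print('win',w, 'tool x',r.as_matrix()[:,0].round(3))
pts=proj(c,[(.5615,-.0647,.083),w]+[(w-x*.078)])
u0,v0=300,135; crop=cv2.convertScaleAbs(cv2.resize(im[v0:v0+75,u0:u0+98],None,fx=S,fy=S,interpolation=cv2.INTER_CUBIC),alpha=1.4)
for q in pts: cv2.circle(crop,tuple(((q-(u0,v0)+.5)*S).astype(int).tolist()),4,(0,0,255),-1)
cv2.imwrite('pics/s7.png',crop)
```

```text
t 32.42 tcp [ 0.4534 -0.052   0.0514] w 0.417 q [-0.07  0.37  0.06  2.2  -0.04  0.57  1.46] F [ 0.5  0.4 -2. ]
 turn [ 0.0002  0.0013 -0.0003] shift [0.2 0.4 2.9]
win [ 0.49217568 -0.05672633  0.08593303] tool x [-0.993  0.12  -0.001]
```

View pics/s7.png

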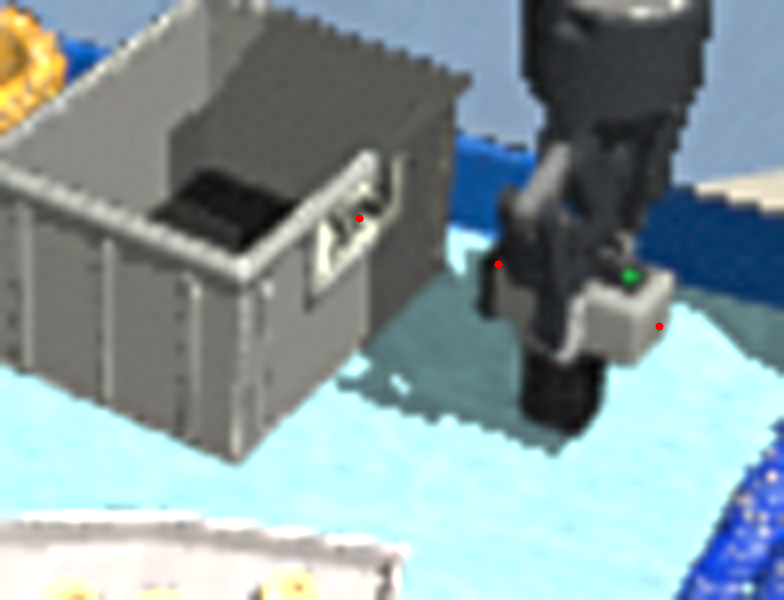

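The window end (about (495,275)) and the rear face of the head match my marked points to within a few mm. Lowering 3 mm more and holding.

Emit:
{"op": "drive_tool", "data": {
  "series": [-0.4, 0, 0.5, 3, 0, 0, 0, -0.4, 0, 0, 0, 0, 0, 0, -0.4, 0, 0, 0, 0, 0, 0, -0.4, 0, 0, 0, 0, 0, 0, -0.4, 0, 0, 0, 0, 0, 0, -0.4, 0, 0, 0, 0, 0, 0, -0.4, 0, 0, 0, 0, 0, 0, -0.4, 0, 0, 0, 0, 0, 0, -0.4, 0, 0, 0, 0, 0, 0, -0.4, 0, 0, 0, 0, 0, 0, -0.4, 0, 0, 0, 0, 0, 0, -0.4, 0, 0, 0, 0, 0, 0]
}}

```text
t: 33.98
eef_pos: [0.4529, -0.0516, 0.0478]
tool_rot: [0.0, 0.06, 0.998, 0.0]
contact_force: [-0.3, 0.5, -2.1]
gripper_width: 0.419
```

Emit:
{"op": "drive_tool", "data": {
  "series": [-0.4, 0, 0, 0, 0, 0, 0, -0.4, 0, 0, 0, 0, 0, 0, -0.4, 0, 0, 0, 0, 0, 0, -0.4, 0, 0, 0, 0, 0, 0, -0.4, 0, 0, 0, 0, 0, 0, -0.4, 0, 0, 0, 0, 0, 0, -0.4, 0, 0, 0, 0, 0, 0, -0.4, 0, 0, 0, 0, 0, 0, -0.4, 0, 0, 0, 0, 0, 0, -0.4, 0, 0, 0, 0, 0, 0, -0.4, 0, 0, 0, 0, 0, 0, -0.4, 0, 0, 0, 0, 0, 0]
}}

```text
t: 35.48
eef_pos: [0.4529, -0.0516, 0.0478]
tool_rot: [-0.0, 0.06, 0.998, 0.0]
contact_force: [0.0, -0.4, -1.7]
gripper_width: 0.42
```

Emit:
{"op": "drive_tool", "data": {
  "series": [-0.4, 0, 0, -25, 0, 0, 0, -0.4, 0, 0, -25, 0, 0, 0, -0.4, 0, 0, -25, 0, 0, 0, -0.4, 0, 0, 0, 0, 0, 0]
}}

```text
t: 35.98
eef_pos: [0.4543, -0.0516, 0.1242]
tool_rot: [0.002, 0.06, 0.998, 0.0]
contact_force: [1.0, -0.2, -2.0]
gripper_width: 0.414
```

Run:
```python
from h import *
to((.5668,.3862,.120),83.1); to((.5668,.3862,.120),114)
```

```text
t 35.98 tcp [ 0.4543 -0.0516  0.1242] w 0.414 q [-0.08  0.24  0.07  2.15 -0.02  0.75  1.45] F [ 1.  -0.2 -2. ]
 turn [ 0.0007  0.0039 -0.0005] shift [-59.1 448.1   4.2]
t 35.98 tcp [ 0.4543 -0.0516  0.1242] w 0.414 q [-0.08  0.24  0.07  2.15 -0.02  0.75  1.45] F [ 1.  -0.2 -2. ]
 turn [-4.000e-04  4.000e-03 -5.398e-01] shift [-280.9  354.2    4.2]
```

Scan held for about 2.9 s within tenths of a millimetre. Taking the scanner back to the cradle.

Emit:
{"op": "drive_tool", "data": {
  "series": [-0.4, -6, 45, 0, 0, 0, 0, -0.4, -6, 45, 0, 0, 0, 0, -0.4, -6, 45, 0, 0, 0, 0, -0.4, -6, 45, 0, 0, 0, 0, -0.4, -6, 45, 0, 0, 0, 0, -0.4, -6, 45, 0, 0, 0, 0, -0.4, -6, 45, 0, 0, 0, 0, -0.4, -6, 45, 0, 0, 0, 0, -0.4, -6, 45, 0, 0, 0, 0, -0.4, -5, 43, 0, 0, 0, 0, -0.4, 0, 0, 0, 0, 0, 0]
}}

```text
t: 37.35
eef_pos: [0.5636, 0.3907, 0.1205]
tool_rot: [-0.001, 0.058, 0.998, 0.001]
contact_force: [-0.9, -1.1, -1.8]
gripper_width: 0.416
```

Emit:
{"op": "drive_tool", "data": {
  "series": [-0.4, 0, 0, 0, 0, 0, -0.135, -0.4, 0, 0, 0, 0, 0, -0.135, -0.4, 0, 0, 0, 0, 0, -0.135, -0.4, 0, 0, 0, 0, 0, -0.135, -0.4, 0, 0, 0, 0, 0, 0, -0.4, 0, 0, 0, 0, 0, 0]
}}

```text
t: 38.1
eef_pos: [0.5652, 0.3852, 0.122]
tool_rot: [-0.001, -0.207, 0.978, -0.0]
contact_force: [-0.1, 0.6, -0.8]
gripper_width: 0.418
```

Run:
```python
from h import *
to((.5668,.3862,.0425),114)
```

```text
t 38.1 tcp [0.5652 0.3852 0.122 ] w 0.418 q [-0.57  0.59 -0.17  1.6   0.11  0.96  1.21] F [-0.1  0.6 -0.8]
 turn [-0.0004 -0.0012 -0.0028] shift [-1.8  0.3 79.5]
```

Emit:
{"op": "drive_tool", "data": {
  "series": [-0.4, -1, 0, 25, 0, 0, 0, -0.4, 0, 0, 20, 0, 0, 0, -0.4, 0, 0, 0, 0, 0, 0, -0.4, 0, 0, 0, 0, 0, 0]
}}

```text
t: 38.6
eef_pos: [0.5666, 0.3867, 0.0782]
tool_rot: [0.0, -0.208, 0.978, 0.0]
contact_force: [0.5, 0.3, -1.6]
gripper_width: 0.415
```

Run:
```python
from h import *
to((.5668,.3862,.0425),114)
```

```text
t 38.6 tcp [0.5666 0.3867 0.0782] w 0.415 q [-0.58  0.64 -0.16  1.62  0.12  0.89  1.2 ] F [ 0.5  0.3 -1.6]
 turn [ 0.0001  0.0005 -0.    ] shift [ 0.  -0.6 35.7]
```

Emit:
{"op": "drive_tool", "data": {
  "series": [-0.4, 0, -0.5, 8, 0, 0, 0, -0.4, 0, 0, 8, 0, 0, 0, -0.4, 0, 0, 8, 0, 0, 0, -0.4, 0, 0, 6, 0, 0, 0, -0.4, 0, 0, 3, 0, 0, 0, -0.4, 0, 0, 0, 0, 0, 0, -0.4, 0, 0, 0, 0, 0, 0]
}}

```text
t: 39.48
eef_pos: [0.5667, 0.3862, 0.0451]
tool_rot: [0.0, -0.208, 0.978, 0.0]
contact_force: [-0.7, 0.1, -1.0]
gripper_width: 0.415
```

Emit:
{"op": "drive_tool", "data": {
  "series": [-0.4, 0, 0, 2, 0, 0, 0, -0.4, 0, 0, 1, 0, 0, 0, -0.4, 0, 0, 0, 0, 0, 0]
}}

```text
t: 39.85
eef_pos: [0.5668, 0.3861, 0.0425]
tool_rot: [0.0, -0.208, 0.978, 0.0]
contact_force: [-0.6, -1.4, 4.3]
gripper_width: 0.413
```

Seated at the original height with light contact. Releasing, and rising clear.

Emit:
{"op": "drive_tool", "data": {
  "series": [0.1, 0, 0, 0, 0, 0, 0, 0.5, 0, 0, 0, 0, 0, 0, 0.5, 0, 0, 0, 0, 0, 0, 0.5, 0, 0, -10, 0, 0, 0, 0.5, 0, 0, -40, 0, 0, 0, 0.5, 0, 0, -40, 0, 0, 0, 0.5, 0, 0, 0, 0, 0, 0]
}}

```text
t: 40.72
eef_pos: [0.5689, 0.3879, 0.1367]
tool_rot: [0.004, -0.208, 0.978, 0.002]
contact_force: [-0.4, -0.1, -0.2]
gripper_width: 0.748
```

Run:
```python
from h import *
a=np.radians(15.5); g=np.array([.5483,.1542])-.128*np.array([np.cos(a),np.sin(a)]); print(g)
to((*g,.10),105.5)
```

```text
[0.4249553  0.11999349]
t 40.73 tcp [0.5689 0.3879 0.1367] w 0.748 q [-0.57  0.57 -0.17  1.59  0.11  0.98  1.22] F [-0.4 -0.1 -0.2]
 turn [0.0026 0.0077 0.1485] shift [ 210.3 -219.7   36.7]
```

Before taking the tray, I'll rehearse the pour tilt with the empty hand to check the arm's reach.

Run:
```python
from h import *
to((.433,0,.124),70)
```

```text
t 40.73 tcp [0.5689 0.3879 0.1367] w 0.748 q [-0.57  0.57 -0.17  1.59  0.11  0.98  1.22] F [-0.4 -0.1 -0.2]
 turn [0.0049 0.0067 0.7681] shift [  -5.  -411.    12.7]
```

Emit:
{"op": "drive_tool", "data": {
  "series": [0.5, 0, 0, 0, 0, 0, 0.154, 0.5, 0, 0, 0, 0, 0, 0.154, 0.5, 0, 0, 0, 0, 0, 0.154, 0.5, 0, 0, 0, 0, 0, 0.154, 0.5, 0, 0, 0, 0, 0, 0.154]
}}

```text
t: 41.35
eef_pos: [0.5661, 0.3857, 0.1312]
tool_rot: [-0.0, 0.177, 0.984, -0.0]
contact_force: [-1.2, -0.3, -0.7]
gripper_width: 0.745
```

Emit:
{"op": "drive_tool", "data": {
  "series": [0.5, 0, -46, 1, 0, 0, 0, 0.5, 0, -46, 1, 0, 0, 0, 0.5, 0, -46, 1, 0, 0, 0, 0.5, 0, -46, 1, 0, 0, 0, 0.5, 0, -46, 1, 0, 0, 0, 0.5, 0, -46, 1, 0, 0, 0, 0.5, 0, -46, 1, 0, 0, 0, 0.5, 0, -46, 1, 0, 0, 0, 0.5, 0, -43, 0, 0, 0, 0, 0.5, 0, 0, 0, 0, 0, 0]
}}

```text
t: 42.6
eef_pos: [0.4234, -0.003, 0.1235]
tool_rot: [-0.001, 0.177, 0.984, -0.001]
contact_force: [0.5, 0.7, 0.1]
gripper_width: 0.75
```

Emit:
{"op": "drive_tool", "data": {
  "series": [0.5, 0, 0, -20, 0, 0.1, 0, 0.5, 0, 0, -20, 0, 0.1, 0, 0.5, 0, 0, -20, 0, 0.1, 0, 0.5, 0, 0, -20, 0, 0.1, 0, 0.5, 0, 0, -20, 0, 0.1, 0, 0.5, 0, 0, -20, 0, 0.1, 0, 0.5, 0, 0, -20, 0, 0.1, 0, 0.5, 0, 0, -20, 0, 0.1, 0, 0.5, 0, 0, 0, 0, 0, 0, 0.5, 0, 0, 0, 0, 0, 0]
}}

```text
t: 43.85
eef_pos: [0.4752, -0.0176, 0.2696]
tool_rot: [-0.383, 0.16, 0.907, 0.068]
contact_force: [-0.4, 0.1, 0.5]
gripper_width: 0.752
```

Run:
```python
from h import *
p,r,o=pose(); print(p,o['q'].round(2)); print(r.as_matrix().round(3)); z=r.as_matrix()[:,2]; print('tilt',np.degrees(np.arccos(-z[2])))
c=cam('scene'); im=c['pixels']; S=5
a=proj(c,[p,p+r.apply([0,0,-.017]),p+r.apply([0,0,-.039])])
u,v=a[1].astype(int); u0,v0=u-75,v-60; crop=cv2.convertScaleAbs(cv2.resize(im[v0:v0+110,u0:u0+150],None,fx=S,fy=S,interpolation=cv2.INTER_CUBIC),alpha=1.4)
for q,col in zip(a,((0,0,255),(0,255,0),(255,0,255))): cv2.circle(crop,tuple(((q-(u0,v0)+.5)*S).astype(int).tolist()),4,col,-1)
cv2.imwrite('pics/s8.png',crop)
```

```text
[ 0.4752488  -0.01757708  0.2696095 ] [-0.04  0.59  0.14  1.5  -0.26  1.84  1.37]
[[-0.655  0.343 -0.674]
 [ 0.239  0.939  0.246]
 [ 0.717 -0.    -0.697]]
tilt 45.8225223806266
```

View pics/s8.png

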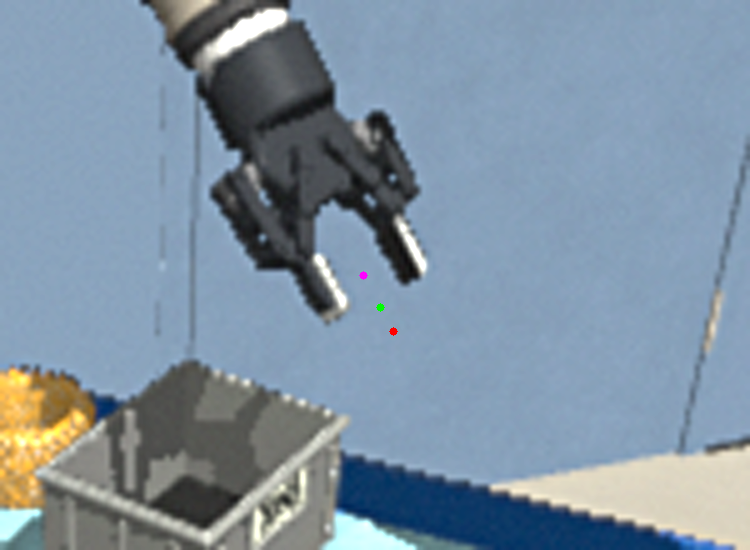

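The 45° tilt is reachable (q6 = 1.84), and the offset stays along the tool axis when tilted. I'll undo the tilt and go to the tray grip.

Emit:
{"op": "drive_tool", "data": {
  "series": [0, 0, 0, 18, 0, -0.1, 0, 0, 0, 0, 18, 0, -0.1, 0, 0, 0, 0, 18, 0, -0.1, 0, 0, 0, 0, 18, 0, -0.1, 0, 0, 0, 0, 18, 0, -0.1, 0, 0, 0, 0, 18, 0, -0.1, 0, 0, 0, 0, 18, 0, -0.1, 0, 0, 0, 0, 18, 0, -0.1, 0, 0, 0, 0, 0, 0, 0, 0, 0, 0, 0, 0, 0, 0, 0]
}}

```text
t: 45.15
eef_pos: [0.4191, 0.0029, 0.145]
tool_rot: [0.0, 0.174, 0.985, 0.001]
contact_force: [-0.0, -0.8, -0.3]
gripper_width: 0.501
```

Run:
```python
from h import *
# refine grip axis in top view: dark pixels in a window about the bar
c=cam('top'); im=c['pixels']; hsv=cv2.cvtColor(im,cv2.COLOR_BGR2HSV)
m=cv2.inRange(hsv,(0,0,0),(180,255,60)); m[:224]=0;m[262:]=0;m[:,:345]=0;m[:,385:]=0
n,l,s,cen=cv2.connectedComponentsWithStats(m); print(s.tolist())
i=1+np.argmax(s[1:,4]); ys,xs=np.nonzero(l==i); Q=np.array([ray(c,(x,y),.047)[:2] for x,y in zip(xs,ys)])
vx,vy,x0,y0=cv2.fitLine(Q.astype(np.float32),cv2.DIST_L2,0,.001,.001).ravel(); print('axis',np.degrees(np.arctan2(vy,vx)),x0,y0); d=(Q-[x0,y0])@[vx,vy]; print('ext',d.min(),d.max())
to((.4307,.1225,.05),105.5)
```

```text
[[0, 0, 640, 400, 255748], [352, 224, 4, 1, 4], [355, 224, 14, 33, 244], [361, 261, 4, 1, 4]]
axis 13.633867 0.42177954 0.11864278
ext -0.04167131780588257 0.03823206763174749
t 45.2 tcp [0.4196 0.0027 0.1449] w 0.501 q [-0.25  0.15  0.1   2.21 -0.02  0.78  1.09] F [ 0.6 -0.4  0.6]
 turn [ 0.0008  0.0013 -0.6216] shift [-42.7 112.5  94.9]
```

Emit:
{"op": "drive_tool", "data": {
  "series": [0.2, 0, 0, 0, 0, 0, -0.154, 0.2, 0, 0, 0, 0, 0, -0.154, 0.2, 0, 0, 0, 0, 0, -0.154, 0.2, 0, 0, 0, 0, 0, -0.154, 0.2, -14, 37, 10, 0, 0, 0, 0.2, -14, 37, 20, 0, 0, 0, 0.2, -14, 37, 20, 0, 0, 0, 0.2, 0, 0, 0, 0, 0, 0, 0.2, 0, 0, 0, 0, 0, 0]
}}

```text
t: 46.32
eef_pos: [0.4305, 0.1203, 0.0941]
tool_rot: [-0.0, -0.132, 0.991, -0.0]
contact_force: [0.5, -0.5, 0.3]
gripper_width: 0.598
```

Run:
```python
from h import *
to((.4307,.1213,-.001),105.2); brass()
```

```text
t 46.33 tcp [0.4305 0.1203 0.0941] w 0.598 q [-0.37  0.28 -0.05  2.19  0.02  0.67  1.4 ] F [ 0.5 -0.5  0.3]
 turn [-0.0002 -0.0001 -0.001 ] shift [-0.4  0.9 95.1]
top [327.3 162.7] [323, 158, 10, 11, 87] [0.6138 0.2058 0.014 ]
top [329.6 177. ] [325, 172, 10, 11, 88] [0.5773 0.1992 0.014 ]
top [349.9 187.1] [345, 182, 11, 11, 91] [0.5528 0.1473 0.014 ]
top [363.7 204.1] [359, 199, 10, 11, 81] [0.5104 0.112  0.014 ]
top [335. 210.] [326, 202, 19, 17, 189] [0.4939 0.1838 0.014 ]
```

Nut B has been knocked from (.588,.159) to (.614,.206), close to the tray mouth. I'll look before touching the tray.

Run:
```python
from h import *
c=cam('scene'); im=c['pixels']; S=9
brass('scene')
a=np.radians(15.5); C=np.array([.5483,.1542]); X=np.array([np.cos(a),np.sin(a)]); Y=np.array([-X[1],X[0]])
L=[np.r_[C+X*.09+Y*y,.003] for y in(-.0535,.0535)]
pts=proj(c,L+[(.6138,.2058,.003)]); print(pts)
u0,v0=275,188; crop=cv2.convertScaleAbs(cv2.resize(im[v0:v0+50,u0:u0+85],None,fx=S,fy=S,interpolation=cv2.INTER_CUBIC),alpha=1.2)
for q in pts: cv2.circle(crop,tuple(((q-(u0,v0)+.5)*S).astype(int).tolist()),3,(0,0,255),-1)
cv2.imwrite('pics/s9.png',crop)
```

```text
scene [335.5 210.5] [332, 207, 8, 8, 52] [0.5096 0.1141 0.014 ]
scene [319.6 212.9] [316, 209, 8, 9, 54] [0.5511 0.1491 0.014 ]
scene [294.5 217.6] [291, 214, 8, 8, 54] [0.6123 0.2075 0.014 ]
scene [305.4 220. ] [302, 216, 8, 9, 59] [0.576  0.2011 0.014 ]
scene [330.9 223.5] [325, 218, 13, 13, 137] [0.4962 0.1777 0.014 ]
[[296.92449385 202.40068158]
 [288.9242367  223.48762964]
 [294.49235433 219.66378366]]
```

View pics/s9.png

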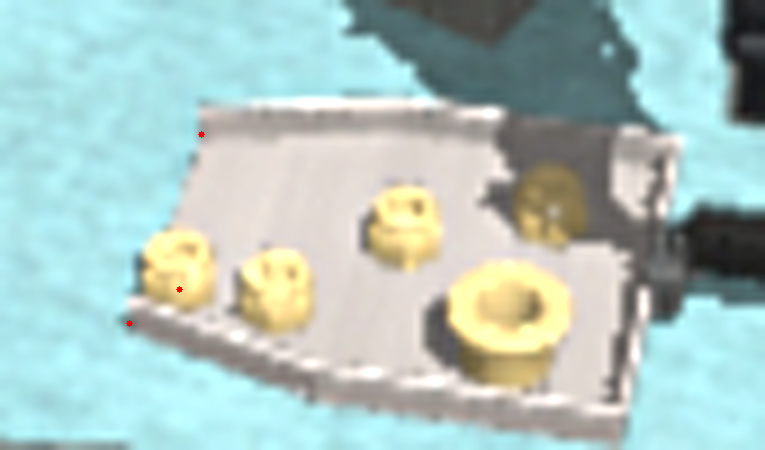

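All five parts stand upright on the tray. The knocked nut is at (178,268), just inside the mouth, so I'll carry the tray slowly and nose-up.

Emit:
{"op": "drive_tool", "data": {
  "series": [0.2, -0.4, 0.9, 30, 0, 0, 0, 0.2, 0, 0, 30, 0, 0, 0, 0.2, 0, 0, 22, 0, 0, 0, 0.2, 0, 0, 10, 0, 0, 0, 0.2, 0, 0, 0, 0, 0, 0, 0.2, 0, 0, 0, 0, 0, 0]
}}

```text
t: 47.22
eef_pos: [0.4305, 0.1218, 0.0027]
tool_rot: [0.001, -0.132, 0.991, 0.0]
contact_force: [-0.3, 0.4, 0.0]
gripper_width: 0.6
```

Emit:
{"op": "drive_tool", "data": {
  "series": [0, 0, 0, 2, 0, 0, 0, -0.3, 0, 0, 0, 0, 0, 0, -0.5, 0, 0, 0, 0, 0, 0, -0.9, 0, 0, 0, 0, 0, 0, -0.9, 0, 0, 0, 0, 0, 0, -0.9, 0, 0, 0, 0, 0, 0, -0.9, 0, 0, 0, 0, 0, 0],
  "force": 60
}}

```text
t: 48.1
eef_pos: [0.4299, 0.1219, 0.0002]
tool_rot: [0.0, -0.133, 0.991, 0.0]
contact_force: [-1.4, -0.4, 5.5]
gripper_width: 0.202
```

Run:
```python
from h import *
to((.4307,.1213,-.001),105.2); brass()
```

```text
t 48.1 tcp [4.299e-01 1.219e-01 2.000e-04] w 0.202 q [-0.38  0.46 -0.04  2.24  0.04  0.44  1.38] F [-1.4 -0.4  5.5]
 turn [0.     0.0003 0.0005] shift [-0.6 -0.8  1.2]
top [327.3 162.6] [323, 158, 10, 11, 88] [0.6138 0.2057 0.014 ]
top [329.5 177. ] [325, 172, 10, 11, 88] [0.5773 0.1994 0.014 ]
top [350.  187.1] [345, 182, 11, 11, 91] [0.5527 0.147  0.014 ]
top [363.5 204.2] [359, 199, 10, 12, 89] [0.5101 0.1125 0.014 ]
top [334.9 209.8] [326, 201, 19, 18, 194] [0.4945 0.1843 0.014 ]
```

Emit:
{"op": "drive_tool", "data": {
  "series": [-0.9, 0, 0, 0, 0, 0, 0, -0.9, 0, 0, 0, 0, 0, 0, -0.9, 0, 0, -2, 0, -0.01, 0, -0.9, 0, 0, -4, 0, -0.02, 0, -0.9, 0, 0, -6, 0, -0.02, 0, -0.9, 0, 0, -8, 0, -0.02, 0, -0.9, 0, 0, -8, 0, 0, 0, -0.9, 0, 0, -4, 0, 0, 0, -0.9, 0, 0, 0, 0, 0, 0],
  "force": 110
}}

```text
t: 49.28
eef_pos: [0.4289, 0.1216, 0.0323]
tool_rot: [0.035, -0.132, 0.991, 0.005]
contact_force: [0.0, 0.9, -5.5]
gripper_width: 0.193
```

Run:
```python
from h import *
p,r,o=pose(); print(p,o['gripper_width'],o['contact_force'],'nose-up deg',np.degrees(-np.arcsin(r.as_matrix()[2,0])))
brass(); brass('scene')
```

```text
[0.42890817 0.12158557 0.03234581] 0.19271842620067822 [ 0.00588849  0.87757625 -5.4777389 ] nose-up deg 4.0777775480974565
top [327.9 161. ] [323, 156, 11, 11, 96] [0.618  0.2043 0.014 ]
top [330.4 176. ] [326, 171, 10, 11, 89] [0.58   0.1973 0.014 ]
top [351.4 186.6] [347, 181, 10, 12, 91] [0.554  0.1436 0.014 ]
top [365.6 204.2] [361, 199, 10, 12, 91] [0.5104 0.1072 0.014 ]
top [336.  210.5] [327, 202, 19, 18, 202] [0.4929 0.1815 0.014 ]
scene [337.1 202. ] [333, 198, 9, 9, 60] [0.5232 0.0724 0.014 ]
scene [320.6 203.9] [317, 200, 8, 9, 58] [0.5682 0.1075 0.014 ]
scene [295.  207.3] [291, 203, 8, 9, 54] [0.6362 0.1628 0.014 ]
scene [306.  210.4] [302, 206, 9, 9, 57] [0.5962 0.1592 0.014 ]
scene [332.2 215. ] [326, 209, 14, 14, 147] [0.5099 0.1391 0.014 ]
```

Emit:
{"op": "drive_tool", "data": {
  "series": [-0.9, 0, 0, -6, 0, 0, 0, -0.9, 0, 0, -10, 0, 0, 0, -0.9, 0, 0, -12, 0, 0, 0, -0.9, 0, 0, -12, 0, 0, 0, -0.9, 0, 0, -12, 0, 0, 0, -0.9, 0, 0, -12, 0, 0, 0, -0.9, 0, 0, -12, 0, 0, 0, -0.9, 0, 0, -12, 0, 0, 0, -0.9, 0, 0, -12, 0, 0, 0, -0.9, 0, 0, -12, 0, 0, 0, -0.9, 0, 0, -8, 0, 0, 0, -0.9, 0, 0, 0, 0, 0, 0]
}}

```text
t: 50.88
eef_pos: [0.4207, 0.1193, 0.1522]
tool_rot: [0.035, -0.132, 0.991, 0.005]
contact_force: [0.9, -0.5, -4.4]
gripper_width: 0.19
```

Run:
```python
from h import *
p,r,o=pose(); print(p,o['gripper_width'],'nose-up deg',np.degrees(-np.arcsin(r.as_matrix()[2,0])),o['q'].round(2))
print('world z in tool',r.inv().apply([0,0,1]).round(4)); brass()
dpsi=np.radians(-20-15.2); r2=R.from_rotvec([0,0,dpsi])*r; print('turn',(r.inv()*r2).as_rotvec(),'shift after',r2.inv().apply(np.array([.437,0,.150])-p)*1000)
```

```text
[0.42066777 0.11933911 0.15217872] 0.18964024223259304 nose-up deg 4.085068834726168 [-0.39  0.13 -0.04  2.21  0.03  0.73  1.39]
world z in tool [-7.120e-02  2.000e-04 -9.975e-01]
top [330.1 156.7] [325, 151, 12, 12, 108] [0.6292 0.1988 0.014 ]
top [332.7 173.2] [327, 167, 12, 13, 115] [0.5871 0.1915 0.014 ]
top [356.2 185. ] [351, 179, 12, 13, 116] [0.5584 0.1316 0.014 ]
top [371.7 204.6] [366, 199, 12, 12, 114] [0.5096 0.0917 0.014 ]
top [339.2 211.5] [329, 202, 21, 20, 252] [0.4905 0.1732 0.014 ]
turn [ 4.37651849e-02 -1.29570139e-04  6.12795039e-01] shift after [ -55.87806274 -106.55093396    6.15249814]
```

Emit:
{"op": "drive_tool", "data": {
  "series": [-0.9, 0, 0, 0, 0.002, 0, 0.03, -0.9, 0, 0, 0, 0.0036, 0, 0.05, -0.9, 0, 0, 0, 0.0046, 0, 0.065, -0.9, 0, 0, 0, 0.0046, 0, 0.065, -0.9, 0, 0, 0, 0.0046, 0, 0.065, -0.9, 0, 0, 0, 0.0046, 0, 0.065, -0.9, 0, 0, 0, 0.0046, 0, 0.065, -0.9, 0, 0, 0, 0.0046, 0, 0.065, -0.9, 0, 0, 0, 0.0046, 0, 0.065, -0.9, 0, 0, 0, 0.0036, 0, 0.05, -0.9, 0, 0, 0, 0.002, 0, 0.03, -0.9, 0, 0, 0, 0, 0, 0]
}}

```text
t: 52.42
eef_pos: [0.4202, 0.1192, 0.1513]
tool_rot: [0.034, 0.175, 0.984, -0.006]
contact_force: [0.1, 0.2, -4.8]
gripper_width: 0.195
```

Emit:
{"op": "drive_tool", "data": {
  "series": [-0.9, -2.5, -5, 0, 0, 0, 0, -0.9, -5, -10, 0, 0, 0, 0, -0.9, -7, -13, 0, 0, 0, 0, -0.9, -7, -13, 0, 0, 0, 0, -0.9, -7, -13, 0, 0, 0, 0, -0.9, -7, -13, 0, 0, 0, 0, -0.9, -7, -13, 0, 0, 0, 0, -0.9, -7, -13, 0, 0, 0, 0, -0.9, -4.5, -9, 0, 0, 0, 0, -0.9, -2, -4.5, 0, 0, 0, 0, -0.9, 0, 0, 0, 0, 0, 0, -0.9, 0, 0, 0, 0, 0, 0]
}}

```text
t: 53.92
eef_pos: [0.436, 0.0004, 0.1555]
tool_rot: [0.034, 0.174, 0.984, -0.006]
contact_force: [-0.3, 0.1, -5.4]
gripper_width: 0.193
```

```bash
cat >> h.py <<'E'
def tray():
    p,r,o=pose(); M=r.as_matrix(); tx,ty,tz=-M[:,0],M[:,1],-M[:,2]; lip=p+tx*.212+tz*.004
    b=np.radians(-6.9); B=np.array([[np.cos(b),np.sin(b)],[-np.sin(b),np.cos(b)]]); 
    print('t',o['t'],'tcp',p.round(4),'w',o['gripper_width'].round(3) if hasattr(o['gripper_width'],'round') else o['gripper_width'],'nose-up',np.degrees(np.arcsin(tx[2])).round(1),'yaw',np.degrees(np.arctan2(tx[1],tx[0])).round(1),'lip',lip.round(4),'lip in bin',(B@(lip[:2]-[.632,-.0732])*1000).round(1),'corners in bin',[(B@((lip+ty*s)[:2]-[.632,-.0732])*1000).round(0).tolist() for s in(-.0535,.0535)],'F',o['contact_force'].round(1),'q',o['q'].round(2)); return p,r
E
python3 -c "
from h import *
tray(); brass()"
```

```text
t 53.925 tcp [4.360e-01 4.000e-04 1.555e-01] w 0.1925790766837597 nose-up 4.0 yaw -20.1 lip [ 0.6344 -0.0721  0.1743] lip in bin [2.3 1.4] corners in bin [[-10.0, -51.0], [14.0, 53.0]] F [-0.3  0.1 -5.4] q [-0.29  0.12  0.13  2.22  0.03  0.75  1.04]
top [416.6 195. ] [406, 185, 21, 21, 282] [ 0.5364 -0.0214  0.014 ]
```

Emit:
{"op": "drive_tool", "data": {
  "series": [-0.9, 0, 0, 4, 0, 0, 0, -0.9, 0, 0, 7, 0, 0, 0, -0.9, 0, 0, 7, 0, 0, 0, -0.9, 0, 0, 7, 0, 0, 0, -0.9, 0, 0, 7, 0, 0, 0, -0.9, 0, 0, 4, 0, 0, 0, -0.9, 0, 0, -5.3, 0, 0.025, 0, -0.9, 0, 0, -10.6, 0, 0.05, 0, -0.9, 0, 0, -10.6, 0, 0.05, 0, -0.9, 0, 0, -10.6, 0, 0.05, 0, -0.9, 0, 0, -5.3, 0, 0.025, 0, -0.9, 0, 0, 0, 0, 0, 0]
}}

```text
t: 55.48
eef_pos: [0.4397, -0.0013, 0.162]
tool_rot: [-0.063, 0.175, 0.983, 0.011]
contact_force: [0.2, -0.6, -5.4]
gripper_width: 0.19
```

```bash
python3 -c "
from h import *
tray()"
```

```text
t 55.475 tcp [ 0.4397 -0.0013  0.162 ] w 0.18980452578105486 nose-up -7.4 yaw -20.2 lip [ 0.6376 -0.0739  0.1389] lip in bin [ 5.6 -0. ] corners in bin [[-7.0, -52.0], [18.0, 52.0]] F [ 0.2 -0.6 -5.4] q [-0.21  0.23  0.13  2.07 -0.1   0.97  1.2 ]
```

Emit:
{"op": "drive_tool", "data": {
  "series": [-0.9, 1, 0, -5, 0, 0.025, 0, -0.9, 1.5, 0, -9.5, 0, 0.045, 0, -0.9, 1.5, 0, -9.5, 0, 0.045, 0, -0.9, 1.5, 0, -9.5, 0, 0.045, 0, -0.9, 1.5, 0, -9.5, 0, 0.045, 0, -0.9, 1.5, 0, -9.5, 0, 0.045, 0, -0.9, 1.5, 0, -9.5, 0, 0.045, 0, -0.9, 1.5, 0, -9.5, 0, 0.045, 0, -0.9, 1.5, 0, -9.5, 0, 0.045, 0, -0.9, 1.5, 0, -9.5, 0, 0.045, 0, -0.9, 1.5, 0, -9.5, 0, 0.045, 0, -0.9, 1.5, 0, -9.5, 0, 0.045, 0]
}}

```text
t: 56.98
eef_pos: [0.4609, -0.0089, 0.2695]
tool_rot: [-0.314, 0.165, 0.933, 0.056]
contact_force: [0.3, -0.5, -3.5]
gripper_width: 0.192
```

```bash
python3 -c "
from h import *
tray()"
```

```text
t 56.975 tcp [ 0.4609 -0.0089  0.2695] w 0.1916739221462134 nose-up -37.2 yaw -20.1 lip [ 0.6217 -0.0677  0.1443] lip in bin [-10.9   4.2] corners in bin [[-23.0, -48.0], [1.0, 56.0]] F [ 0.3 -0.5 -3.5] q [-0.08  0.47  0.16  1.61 -0.24  1.7   1.35]
```

Emit:
{"op": "drive_tool", "data": {
  "series": [-0.9, 0.5, 0, -9.5, 0, 0.045, 0, -0.9, 0.5, 0, -9.5, 0, 0.045, 0, -0.9, 0.5, 0, -9.5, 0, 0.045, 0, -0.9, 0, 0, -4, 0, 0.02, 0, -0.9, 0, 0, 0, 0, 0, 0, -0.9, 0, 0, 0, 0, 0, 0, -0.9, 0, 0, 0, 0, 0, 0, -0.9, 0, 0, 0, 0, 0, 0, -0.9, 0, 0, 0, 0, 0, 0, -0.9, 0, 0, 0, 0, 0, 0]
}}

```text
t: 58.22
eef_pos: [0.4789, -0.0157, 0.2948]
tool_rot: [-0.386, 0.161, 0.906, 0.068]
contact_force: [0.3, -0.4, -2.4]
gripper_width: 0.195
```

Run:
```python
from h import *
tray()
for n in('top','scene'):
    c=cam(n); m=cv2.inRange(cv2.cvtColor(c['pixels'],cv2.COLOR_BGR2HSV),(10,80,40),(32,255,255)); k,l,s,cen=cv2.connectedComponentsWithStats(m)
    for i in range(1,k):
        u,v=cen[i]; P=ray(c,cen[i],.015)
        if s[i,4]>6 and .4<P[0]<.8 and -.3<P[1]<.3: print(n,cen[i].round(1),s[i,2:].tolist(),P.round(3))
```

```text
t 58.225 tcp [ 0.4789 -0.0157  0.2948] w 0.19507996131714297 nose-up -46.1 yaw -20.1 lip [ 0.6196 -0.0673  0.1448] lip in bin [-13.    4.4] corners in bin [[-25.0, -48.0], [-1.0, 56.0]] F [ 0.3 -0.4 -2.4] q [-0.04  0.57  0.15  1.47 -0.26  1.89  1.36]
top [417.4 140.3] [16, 24, 262] [ 0.676 -0.023  0.015]
top [453.2 136. ] [24, 11, 186] [ 0.689 -0.114  0.015]
top [432.3 138.3] [13, 12, 109] [ 0.682 -0.06   0.015]
scene [320.2 158.6] [11, 8, 59] [ 0.691 -0.132  0.015]
```

Wrist load has dropped to 2.4 N, which is the empty tray's weight, and the brass blobs are inside the bin. Levelling the tray again.

Emit:
{"op": "drive_tool", "data": {
  "series": [-0.9, -1, 0, 20.6, 0, -0.097, 0, -0.9, -1, 0, 20.6, 0, -0.097, 0, -0.9, -1, 0, 20.6, 0, -0.097, 0, -0.9, -1, 0, 20.6, 0, -0.097, 0, -0.9, -1, 0, 20.6, 0, -0.097, 0, -0.9, -1, 0, 20.6, 0, -0.097, 0, -0.9, -1, 0, 20.6, 0, -0.097, 0, -0.9, -1, 0, 20.6, 0, -0.097, 0, -0.9, 0, 0, -10, 0, -0.028, 0, -0.9, 0, 0, -20, 0, 0, 0, -0.9, 0, 0, 0, 0, 0, 0, -0.9, 0, 0, 0, 0, 0, 0]
}}

```text
t: 59.82
eef_pos: [0.4184, 0.0064, 0.178]
tool_rot: [-0.0, 0.175, 0.985, 0.0]
contact_force: [-0.1, -0.2, -3.6]
gripper_width: 0.194
```

```bash
cat >> h.py <<'E'
def home(z):
    p,r,o=pose(); q=np.array([0,-.1328,.9911,0]); h=R.from_quat([q[1],q[2],q[3],q[0]]); print('turn',(r.inv()*h).as_rotvec().round(4),'shift after',(h.inv().apply(np.array([.4299,.1219,z])-p)*1000).round(1))
E
python3 -c "
from h import *
tray(); home(.12)"
```

```text
t 59.825 tcp [0.4184 0.0064 0.178 ] w 0.19439969186569425 nose-up -0.0 yaw -20.2 lip [ 0.6175 -0.0666  0.1818] lip in bin [-15.2   4.8] corners in bin [[-27.0, -47.0], [-3.0, 57.0]] F [-0.1 -0.2 -3.6] q [-0.26  0.09  0.11  2.18 -0.01  0.87  1.07]
turn [ 3.000e-04 -8.000e-04 -6.183e-01] shift after [-41.4 108.4  58. ]
```

Emit:
{"op": "drive_tool", "data": {
  "series": [-0.9, 0, 0, 0, 0, 0, -0.103, -0.9, 0, 0, 0, 0, 0, -0.103, -0.9, 0, 0, 0, 0, 0, -0.103, -0.9, 0, 0, 0, 0, 0, -0.103, -0.9, 0, 0, 0, 0, 0, -0.103, -0.9, 0, 0, 0, 0, 0, -0.103, -0.9, -13.8, 36, 0, 0, 0, 0, -0.9, -13.8, 36, 0, 0, 0, 0, -0.9, -13.8, 36, 0, 0, 0, 0, -0.9, 0, 0, 0, 0, 0, 0, -0.9, 0, 0, 0, 0, 0, 0]
}}

```text
t: 61.2
eef_pos: [0.4291, 0.1209, 0.177]
tool_rot: [-0.001, -0.133, 0.991, -0.0]
contact_force: [-1.1, -0.1, -3.0]
gripper_width: 0.192
```

Emit:
{"op": "drive_tool", "data": {
  "series": [-0.9, 0, 0, 25, 0, 0, 0, -0.9, 0, 0, 30, 0, 0, 0, -0.9, 0, 0, 30, 0, 0, 0, -0.9, 0, 0, 30, 0, 0, 0, -0.9, 0, 0, 25, 0, 0, 0, -0.9, 0, 0, 15, 0, 0, 0, -0.9, 0, 0, 0, 0, 0, 0, -0.9, 0, 0, 0, 0, 0, 0]
}}

```text
t: 62.2
eef_pos: [0.43, 0.1216, 0.0233]
tool_rot: [0.0, -0.133, 0.991, 0.0]
contact_force: [-0.5, 0.2, -2.3]
gripper_width: 0.191
```

```bash
python3 -c "
from h import *
tray(); home(.0002)"
```

```text
t 62.2 tcp [0.43   0.1216 0.0233] w 0.19105380814415926 nose-up 0.0 yaw 15.2 lip [0.6346 0.1774 0.0274] lip in bin [-27.5 249.1] corners in bin [[-7.0, 200.0], [-48.0, 299.0]] F [-0.5  0.2 -2.3] q [-0.39  0.41 -0.04  2.23  0.03  0.5   1.39]
turn [ 0.0004  0.0003 -0.0003] shift after [ 0.1  0.3 23.1]
```

Emit:
{"op": "drive_tool", "data": {
  "series": [-0.9, 0, 0, 10, 0, 0, 0, -0.9, 0, 0, 6, 0, 0, 0, -0.9, 0, 0, 3, 0, 0, 0, -0.9, 0, 0, 2, 0, 0, 0, -0.9, 0, 0, 0, 0, 0, 0]
}}

```text
t: 62.82
eef_pos: [0.4293, 0.1217, 0.0015]
tool_rot: [-0.001, -0.133, 0.991, 0.0]
contact_force: [-0.0, -0.8, -3.0]
gripper_width: 0.189
```

Emit:
{"op": "drive_tool", "data": {
  "series": [-0.9, 0, 0, 1, 0, 0, 0, -0.9, 0, 0, 1, 0, 0, 0, -0.9, 0, 0, 0, 0, 0, 0]
}}

```text
t: 63.2
eef_pos: [0.4295, 0.1218, 0.0003]
tool_rot: [-0.0, -0.133, 0.991, 0.0]
contact_force: [-2.2, -1.5, 8.4]
gripper_width: 0.193
```

Contact at the original height. Releasing and withdrawing.

Emit:
{"op": "drive_tool", "data": {
  "series": [-0.9, 0, 0, -1, 0, 0, 0, -0.3, 0, 0, 0, 0, 0, 0, 0.1, 0, 0, 0, 0, 0, 0, 0.1, 0, 0, 0, 0, 0, 0, 0.1, 0, 0, -8, 0, 0, 0, 0.1, 0, 0, -30, 0, 0, 0, 0.1, 0, 0, -40, 0, 0, 0, 0.1, 0, 0, -40, 0, 0, 0, 0.1, 0, 0, -40, 0, 0, 0, 0.1, 0, 0, 0, 0, 0, 0]
}}

```text
t: 64.45
eef_pos: [0.4316, 0.1225, 0.1619]
tool_rot: [0.003, -0.133, 0.991, 0.001]
contact_force: [1.1, -0.3, 0.1]
gripper_width: 0.553
```

Emit:
{"op": "drive_tool", "data": {
  "series": [0.1, 0, 50, 0, 0, 0, 0, 0.1, 0, 50, 0, 0, 0, 0, 0.1, 0, 50, 0, 0, 0, 0, 0.1, 0, 50, 0, 0, 0, 0, 0.1, 0, 50, 0, 0, 0, 0, 0.1, 0, 50, 0, 0, 0, 0, 0.1, 0, 0, 0, 0, 0, 0, 0.1, 0, 0, 0, 0, 0, 0]
}}

```text
t: 65.45
eef_pos: [0.3502, 0.4099, 0.1578]
tool_rot: [-0.001, -0.133, 0.991, -0.001]
contact_force: [0.8, -0.7, 0.4]
gripper_width: 0.553
```

Run:
```python
from h import *
o=bot.get_obs(); print(o['t'],o['eef_pos'],o['contact_force'])
t=cam('top')['pixels']; s=cam('scene')['pixels']
f=lambda i:cv2.convertScaleAbs(cv2.resize(i,None,fx=2.6,fy=2.6,interpolation=cv2.INTER_CUBIC),alpha=1.4)
a=f(t[105:260,215:500]); b=f(s[125:195,215:500]); M=np.vstack([a,b]); cv2.imwrite('pics/fin.png',M); print(M.shape)
```

```text
65.45 [0.35024005 0.40988235 0.15776366] [ 0.7995752  -0.6866784   0.42660958]
(585, 741, 3)
```

View pics/fin.png

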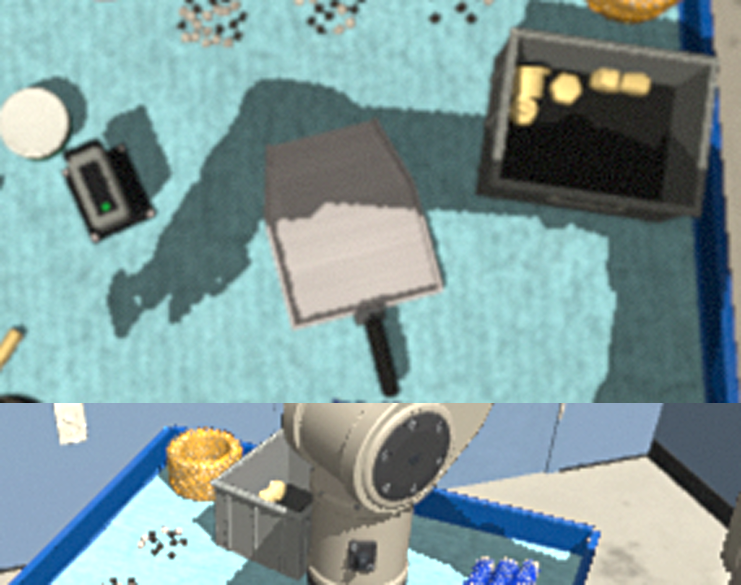

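In the final view the bushing (530,80) and four nuts (525,108), (566,88), (605,80), (635,83) lie in the bin. The tray is empty and flat in its place, and the scanner stands in its cradle at (103,190). Handing in.

```bash
python3 -c "
from station import bot
print(bot.hand_in(), bot.get_obs()['t'])"
```

```text
the job is handed in; nothing more can be done
the job is handed in; nothing more can be done
```

The job is done and handed in at about 65 s, against the 210 s limit; no verdict was reported.

- **Loading the tray:** I put the three loose nuts on the tray with the bushing and nut already there. bushing_2 was not in the scene.
- **Scan:** I held the scanner square to the label for about 2.9 s. By calculation the window was about 7 cm away. The scan's success itself was not reported. I then put the scanner back in its cradle, seated at its original height.
- **Pour:** I tipped the tray over the bin at 46° and laid it back where it had stood.

**Last checks:** The last picture shows the bushing and all four nuts in the bin, the tray empty and flat in its place, and the scanner upright in its cradle. The wrist load while tipped fell to 2.4 N, which is the empty tray's weight. The tin looked unmoved. I never went near the bolt or the drift, but they were mostly outside that picture.

**What disagreed or went wrong:**
- **Fingertip position:** The fingertips are 39 mm farther back along the tool than the interface text says. My first nut grasp closed on air because of this. I found the offset by pressing lightly on the cart, up to 48 N at the wrist, and allowed for it afterwards.
- **Knocked nut:** Between t = 27 and 46 s one nut on the tray was knocked about 5 cm toward the mouth, with the robot not near it. It stayed upright on the tray, so I left it there and carried the tray slowly and nose-up.

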